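# Clear the jammed marble tube on the shop counter

## Task

Two marbles are wedged behind the spring clips at the bottom of the clear marble tube on the counter. First set the small wooden tray on the counter just left of the red tube stand (as seen from the robot), pointing away from it lengthwise, centred on it and at most a finger's breadth from its base, and let go of it; then tip the tube's mouth to the right as far as it goes, and push the marbles out into the tray with the yellow-handled ramrod, down through the mouth. At the end the ramrod stands in its green holder again, the tube stays tipped, the tray with both marbles stays where you set it, and the other things on the counter have been left alone.

Things in the scene. Friction and masses are not known exactly. Their poses are not given: they have to be found in the camera images.
- stand: Fixed stand of the tube: red base 70 x 80 x 12 mm with a red block under the tube (40 mm wide, top 46 mm high) and two brass posts (124 mm high, outer faces 62 mm apart across y). Origin on the counter straight below the tube's pivot; z up, x towards the robot's left (give or take 20 degrees); the base reaches 20 mm to +x and 50 mm to -x. The tube tips in the stand's x-z plane: mouth to -x (right), lower end to +x (left).
- tray_spot (a point): Point on the counter 78 mm to the left (+x) of the stand's origin, axes as the stand's: with the tray's centre above it and the tray's length along x, the tray is 8 mm off the stand's base and under the tipped tube's lower end.
- tube (a joint): Tilt of the tube about its pivot (110 mm above the counter, along the stand's y), rad: 0 upright, 0.70 tipped against its stop (mouth to the right, lower end swung out over the place left of the stand). Stiff hinge: it stays where it is left; about 5 N at the mouth moves it.
- tube_mouth (a point): Centre of the open upper end of the tube; z along the tube and out of the mouth, y as the stand's y. Clear tube 120 mm long, open at both ends, outer diameter 32 mm, bore 24 mm, brass collar 37 mm wide on its top 8 mm; the pivot is 60 mm below the mouth, half-way down. Two brass spring clips face each other across y, 106 mm below the mouth, leaving about 16 mm between them; they give way sideways. While upright the tube's lower end is blocked by the red block 4 mm below it.
- marble_red_center (a point): Centre of the red marble, 20 mm diameter, 10 g; at first wedged on the spring clips, about 99 mm below the mouth. A push of roughly 4 to 10 N along the tube forces a marble past the clips; it is out once its centre is some 4 mm beyond them.
- marble_blue_center (a point): Centre of the blue marble, 20 mm diameter, 10 g; at first on top of the red one, its top some 69 mm below the mouth. It jams on the clips too once the red one is out, and has to be pushed on.
- tray_center (a point): Centre (half-way up) of the loose wooden tray, open at the top: 100 mm long (x) x 56 mm wide (y) x 35 mm high, walls and floor 4 mm, 150 g. It can be gripped across its width.
- ramrod_grip (a point): Centre of the ramrod's yellow round handle, 24 mm diameter, 50 mm long (z along the rod, up). Below it are a black flange, 38 mm diameter and 7 mm thick, and a round wooden rod of 12 mm diameter and 118 mm length; about 60 g in all. It starts upright in the holder, its flange resting on the holder. With the flange on the mouth of the tube the rod reaches 118 mm down it, fitting between the clips.
- ramrod_tip (a point): Centre of the ramrod's lower end, 150 mm below the handle's centre along the rod.
- holder_hole0 (a point): Centre of the mouth of the hole in the fixed green holder block (50 x 50 mm, 126 mm high): the hole is 21 mm wide and 122 mm deep, upright; the ramrod stands in it with its flange on the top face.
- tin: Bystander: closed can, 72 mm diameter, 100 mm high; origin under its centre.
- jar: Bystander: glass jar with red lid, 90 mm diameter, 140 mm high; origin under its centre.
- bell: Bystander: brass counter bell, 72 mm diameter, 42 mm high; origin under its centre.
- mug: Bystander: blue mug, 76 mm diameter, 85 mm high; origin under its centre.
- carton: Bystander: orange carton 70 x 100 x 50 mm; origin under its centre.
- spool: Bystander: wooden spool, 44 mm diameter, 45 mm high; origin under its centre.
Things that resemble listed ones, but are neither listed nor needed, are in the scene too. Leave any purple look-alike of the stand alone. Leave any purple look-alike of the part that bears ramrod_grip alone.

How it is judged:
On the way, in this order (a step that is already met when the one before it is completed fails the run):
1. the tray stands released left of the stand, pointing away from it lengthwise and centred, while the tube is still upright (x of tray_center in the frame of stand between 0.06 and 0.096 m and y of tray_center in the frame of stand between -0.022 and 0.022 m and angle between the x axis of tray_center and the x axis of stand, either way round below 0.3 rad and height (world z) of tray_center below 0.024 m and angle between tray_center's own z axis and vertical below 0.1 rad and contact force between the fingers and tray below 0.1 N and linear speed of tray below 0.02 m/s and value of joint tube below 0.2 rad), for 0.2 s.
2. the tube is tipped against its stop (over 0.62 rad) (value of joint tube above 0.62 rad), for 0.2 s.
3. the ramrod's end is over 75 mm down inside the tipped tube (x of ramrod_tip in the frame of tube_mouth between -0.012 and 0.012 m and y of ramrod_tip in the frame of tube_mouth between -0.012 and 0.012 m and z of ramrod_tip in the frame of tube_mouth below -0.075 m and value of joint tube above 0.62 rad), for 0.05 s.
4. both marbles lie in the tray (x of marble_red_center in the frame of tray_center between -0.048 and 0.048 m and y of marble_red_center in the frame of tray_center between -0.026 and 0.026 m and z of marble_red_center in the frame of tray_center between -0.0175 and 0.012 m and x of marble_blue_center in the frame of tray_center between -0.048 and 0.048 m and y of marble_blue_center in the frame of tray_center between -0.026 and 0.026 m and z of marble_blue_center in the frame of tray_center between -0.0175 and 0.012 m), for 0.2 s.
At the end, for the whole second after the job is handed in: Tray upright left of the stand, centre 60-96 mm from its origin, within 22 mm of its middle line and 0.3 rad of its x; both marbles in it; tube tipped over 0.62 rad; ramrod in the holder, end over 100 mm down, leaning under 0.15 rad, at rest; no bystander moved over 25 mm or tipped over (all of step 4 and x of tray_center in the frame of stand between 0.06 and 0.096 m and y of tray_center in the frame of stand between -0.022 and 0.022 m and angle between the x axis of tray_center and the x axis of stand, either way round below 0.3 rad and height (world z) of tray_center below 0.024 m and angle between tray_center's own z axis and vertical below 0.1 rad and value of joint tube above 0.62 rad and horizontal distance between ramrod_tip and holder_hole0 below 0.012 m and z of ramrod_tip in the frame of holder_hole0 below -0.1 m and angle between ramrod_grip's own z axis and vertical below 0.15 rad and linear speed of ramrod below 0.03 m/s and linear speed of tray below 0.02 m/s); the robot touches nothing.
It fails at once if another thing on the counter is moved over 25 mm or tipped over (distance of any of tin, jar, bell, mug, carton, spool from where it was at the start of the episode above 0.025 m or angle between any of tin, jar, bell, mug, carton, spool's own z axis and vertical above 0.4 rad).
It also fails if it takes over 72 s, if anything falls off the work surface, if the arm or the gripper's body presses on something with over 40 N, if the wrist force passes 120 N, or if a joint passes its speed limit or range.

## Robot

A 6-joint arm with a two-finger parallel gripper is mounted at the origin on the work surface. World frame = base frame: x ahead of the robot, y to its left, z up, the work surface at z = 0. Lengths are in m, angles in rad, forces in N, time in s.
With the tool pointing down it reaches from about 0.275 to 0.825 m from the base axis. Payload 4.9 kg.
Tool frame: the origin (TCP) lies between the finger pads; the fingertips stand 17 mm ahead of it and the grasp point (between the pads) lies 2 mm behind it; z points along the fingers, y is the direction in which the jaws open and shut (so a half turn about z gives the same grasp; the last joint's range is limited). The gripper opens to 85 mm and grips with 20 to 120 N. Pads are 22 mm wide; open, the fingers measure 114 mm over their backs; the gripper's body (76 mm by 85 mm) begins 54 mm behind the grasp point. The pads swing forward as they close: fully open they stand 13 mm farther back than shut.
Start: joints at [-0.134, 0.326, -0.193, 1.052, 0, 1.437], TCP at [0.55, 0, 0.248] pointing down, gripper open.
Joint ranges: [-2.65, 2.65], [-0.97, 1.79], [-1.3, 1.35], [-1.93, 2.1], [-1.47, 1.37], [-3.14, 3.14]. Speed limits (rad/s): [2.57, 2.57, 3.14, 3.14, 3.14, 3.14].

## Interface

Orientations are given as a rotation vector (axis times angle).
In Python, from rig import r gives the robot as it stands.
- The arm moves only by the tool arm_command, never from a script. Its argument "rows" is a list of rows, each an object of numbers: "tx", "ty", "tz": the shift along the tool's x, y, z in mm; "rx", "ry", "rz": the turn, a rotation vector about the tool's x, y, z in rad. In form: [{"tx": .., "ty": .., "tz": .., "rx": .., "ry": .., "rz": ..}, ...]. A call has 1 to 5 rows; each row is the pose to reach, as a shift and turn from the pose measured when the call began, along the tool's axes at that moment; what a row does not reach only later rows make up. A row lasts 1/10 s, in which the tool goes at most 50 mm and 8.59 degrees, less where a joint would pass 70% of its speed; a pose out of reach is approached as far as the arm can. A call with a gripper value outside its range is refused whole. "gripper" is the gripper's target within -1 to 1 (fully open at 1, half-way at 0, shut at -1), set as the call begins (left out, the last holds). The fingers move at their own pace and stop on an object; "newtons" is the grip in N (left out, the last holds). Time passes only in rows, so rows that repeat a pose let the fingers close. It gives the time, the measured TCP pose, the force and the opening at its end, in the units of the state.
- r.state(): the state, without advancing time (a new reading comes with each control period).
- r.get_image(name): name is "scene" or "side" or "wrist"; returns the picture (420x560x3 uint8, blue, green, red); there is no depth.
- r.camera_model(name): a dict with "fx", "fy", "cx", "cy" (pixels), "R" (3x3) and "t" (3): a world point X has camera coordinates R X + t. Camera axes: x right, y down, z forward; pixel columns grow to the right and rows downward; lengths in m; the calibration is good to about 2 mm. A picture is of the moment at which its call begins: read the wrist's pose just before it. camera_model takes no time and is no camera call; for the wrist camera it gives the pose at the moment of the call.
- r.job_done(): hands the job in, once; it reports no verdict.
Trained networks look in the newest picture that a camera, given by its name, has taken for a name from the list of things; names that differ only in an ending like _2 or _b are one class to them, and where a whole thing is asked for, a point or a joint stands for the part that bears it (a point fixed in the world has none). Each returns a list of dicts, best first, with "score" (0 to 1); they miss things now and then, are a little off and sometimes report something else, mostly with a low value. They report only what shows in the picture. A call takes as long as a camera call. They do not tell look-alikes from the thing itself.
- r.silhouettes(query, camera): "region" (420x560 bool, what is visible of it) and "pixel" ([column, row] in pixels, amid what is visible of it).
The state is a dict: "clock": time; "q": joint angles; "qd": joint speeds; "tau": joint torques, N m; "position": TCP position; "orientation": TCP orientation; "ft_force": force on the tool from outside, world axes, zero at the start; "wrist_torque": the same for the moment, N m; "finger_gap": finger opening in m.
Only numpy, scipy, OpenCV 4.12 (cv2) and the standard library are available. Lean on these libraries where they do the work, as an engineer would, in place of code of your own. Each camera call takes 0.05 s, during which the arm holds its last target.

## Working session

There is one attempt and no reset: what is moved stays moved. The work goes in short steps, Python scripts to look and compute and a tool call to move; the robot and the scene stay as the last step left them, time stands still between calls to the robot, and variables do not carry over. Pictures are saved under pics/ and viewed, and the job is handed in when it is done.

Besides the shell and the picture viewer there is one more tool, called after "Emit:" by a JSON object that holds its "name" and its "arguments", one argument or row to a line. arm_command: Moves the arm, as the interface text tells. Its arguments: {"type":"object","properties":{"rows":{"type":"array"},"gripper":{"type":"number"},"newtons":{"type":"number"}},"required":["rows"]}

```bash
ls; mkdir -p pics
python3 - <<'E'
from rig import r
import cv2,json
s=r.state();print({k:s[k] for k in('clock','position','orientation','finger_gap')})
for n in('scene','side','wrist'):
    m=r.camera_model(n);im=r.get_image(n);cv2.imwrite(f'pics/a_{n}.png',im)
    print(n,m)
E
```

```text
pics
{'clock': 0.0, 'position': array([5.49419676e-01, 8.95824809e-05, 2.47475968e-01]), 'orientation': array([-2.22046503e+00, -2.22036388e+00,  1.70200447e-03]), 'finger_gap': 0.08497377927298287}
scene {'fx': 420.62597110227756, 'fy': 420.62597110227756, 'cx': 282.60140031707004, 'cy': 216.91443559389805, 'R': array([[-0.26256289,  0.96484127, -0.01191858],
       [ 0.82448382,  0.21791609, -0.5222442 ],
       [-0.50128551, -0.14694862, -0.8527127 ]]), 't': array([ 0.15852832, -0.43067499,  1.57182667])}
side {'fx': 457.7590540075797, 'fy': 457.7590540075797, 'cx': 281.793447967548, 'cy': 205.25832862416328, 'R': array([[-0.95731017, -0.28902415, -0.00471914],
       [-0.21582882,  0.72554106, -0.65345857],
       [ 0.19228924, -0.62454401, -0.75694758]]), 't': array([0.55158786, 0.20387874, 1.02931717])}
wrist {'fx': 357.1103339793197, 'fy': 357.1103339793197, 'cx': 277.8410360303313, 'cy': 207.9235804306374, 'R': array([[ 9.99997551e-01, -6.26221402e-04, -2.12251784e-03],
       [ 6.90257655e-06, -9.58239135e-01,  2.85968109e-01],
       [-2.21295901e-03, -2.85967423e-01, -9.58236785e-01]]), 't': array([-0.54843075, -0.03654648,  0.37998193])}
```

View pics/a_scene.png

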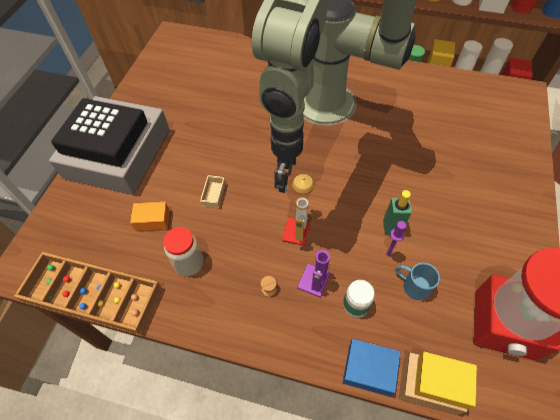

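View pics/a_side.png

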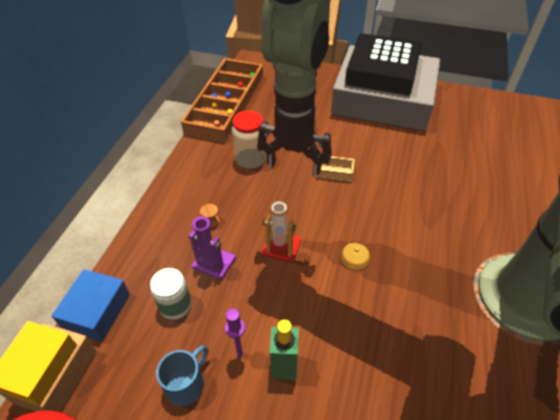

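View pics/a_wrist.png

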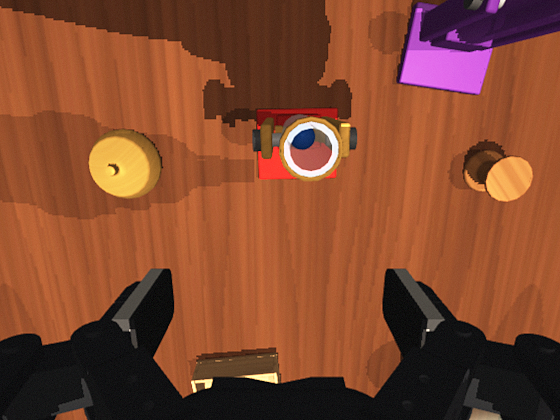

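```bash
cat > h.py <<'E'
import numpy as np,cv2
from scipy.spatial.transform import Rotation as Ro
from rig import r
def ray(m,px):
    d=np.array([(px[0]-m['cx'])/m['fx'],(px[1]-m['cy'])/m['fy'],1.]);R=np.array(m['R']);t=np.array(m['t'])
    return -R.T@t,R.T@d
def back(m,px,z):
    c,d=ray(m,px);return c+d*(z-c[2])/d[2]
def proj(m,X):
    X=np.atleast_2d(X);c=X@np.array(m['R']).T+np.array(m['t'])
    return np.c_[m['fx']*c[:,0]/c[:,2]+m['cx'],m['fy']*c[:,1]/c[:,2]+m['cy']]
def tri(obs):
    A=np.zeros((3,3));b=np.zeros(3)
    for m,px in obs:
        c,d=ray(m,px);d/=np.linalg.norm(d);P=np.eye(3)-np.outer(d,d);A+=P;b+=P@c
    return np.linalg.solve(A,b)
def snap(n,name,crop=None,k=1):
    m=r.camera_model(n);im=r.get_image(n)
    o=im
    if crop:
        x0,y0,x1,y1=crop;o=cv2.resize(im[y0:y1,x0:x1],None,fx=k,fy=k,interpolation=cv2.INTER_CUBIC)
    cv2.imwrite(f'pics/{name}.png',o);return m,im
def state():
    s=r.state();print('t',round(float(s['clock']),2),'p',np.round(np.array(s['position'])*1e3,1),'R',np.round(Ro.from_rotvec(s['orientation']).as_matrix(),3).tolist(),'F',np.round(s['ft_force'],1),'gap',round(float(s['finger_gap'])*1e3,1));return s
def delta(pt,Rt,s=None):
    """pt m, Rt matrix (3x3) target -> row numbers"""
    s=s or r.state();R=Ro.from_rotvec(s['orientation']).as_matrix()
    d=R.T@(np.array(pt)-np.array(s['position']))*1e3
    w=Ro.from_matrix(R.T@Rt).as_rotvec()
    return np.round(d,1),np.round(w,4)
E
python3 - <<'E'
from h import *
for n in('scene','side','wrist'):
    m=r.camera_model(n);r.get_image(n)
    for q in 'stand tube tray_center ramrod_grip holder_hole0 tin jar bell mug carton spool'.split():
        for o in r.silhouettes(q,n)[:3]:
            ys,xs=np.nonzero(o['region'])
            print(n,q,round(float(o['score']),2),np.round(o['pixel']),len(xs),(xs.min(),ys.min(),xs.max(),ys.max()),'z0',np.round(back(m,o['pixel'],0.0)[:2],3))
E
```

```text
scene stand 0.98 [296. 224.] 845 (np.int64(282), np.int64(197), np.int64(309), np.int64(244)) z0 [0.543 0.025]
scene stand 0.87 [319. 275.] 901 (np.int64(298), np.int64(250), np.int64(329), np.int64(295)) z0 [0.689 0.132]
scene tube 0.69 [388. 216.] 497 (np.int64(383), np.int64(197), np.int64(410), np.int64(234)) z0 [0.442 0.296]
scene tube 0.62 [302. 208.] 244 (np.int64(295), np.int64(197), np.int64(308), np.int64(220)) z0 [0.479 0.03 ]
scene tube 0.61 [322. 257.] 295 (np.int64(315), np.int64(250), np.int64(330), np.int64(279)) z0 [0.632 0.126]
scene tray_center 0.9 [215. 189.] 650 (np.int64(200), np.int64(175), np.int64(225), np.int64(207)) z0 [ 0.48  -0.261]
scene ramrod_grip 0.74 [404. 200.] 227 (np.int64(394), np.int64(190), np.int64(410), np.int64(209)) z0 [0.368 0.335]
scene ramrod_grip 0.56 [400. 234.] 277 (np.int64(387), np.int64(221), np.int64(405), np.int64(255)) z0 [0.498 0.338]
scene holder_hole0 0.6 [391. 217.] 496 (np.int64(383), np.int64(198), np.int64(410), np.int64(233)) z0 [0.443 0.306]
scene tin 0.94 [358. 295.] 883 (np.int64(343), np.int64(280), np.int64(373), np
[... 3262 characters left out ...]
z0 [0.767 0.146]
wrist tray_center 0.72 [301. 149.] 6056 (np.int64(251), np.int64(107), np.int64(356), np.int64(179)) z0 [0.573 0.025]
wrist tray_center 0.57 [236. 370.] 2084 (np.int64(191), np.int64(352), np.int64(278), np.int64(390)) z0 [ 0.496 -0.253]
wrist jar 0.82 [485. 415.] 265 (np.int64(470), np.int64(408), np.int64(499), np.int64(419)) z0 [ 0.823 -0.324]
wrist bell 0.74 [121. 160.] 3934 (np.int64(88), np.int64(128), np.int64(160), np.int64(197)) z0 [0.385 0.014]
wrist bell 0.2 [238. 370.] 2043 (np.int64(191), np.int64(352), np.int64(279), np.int64(390)) z0 [ 0.499 -0.252]
wrist spool 0.6 [494. 174.] 2566 (np.int64(462), np.int64(150), np.int64(530), np.int64(199)) z0 [ 0.779 -0.001]
```

Run:
```python
from h import *
m,im=snap('wrist','b_w',(230,80,380,190),5)
m2,im2=snap('scene','b_s',(190,160,320,255),6)
m2,im2=snap('side','b_d',(250,150,370,270),5)
```

```text
(no output)
```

View pics/b_w.png

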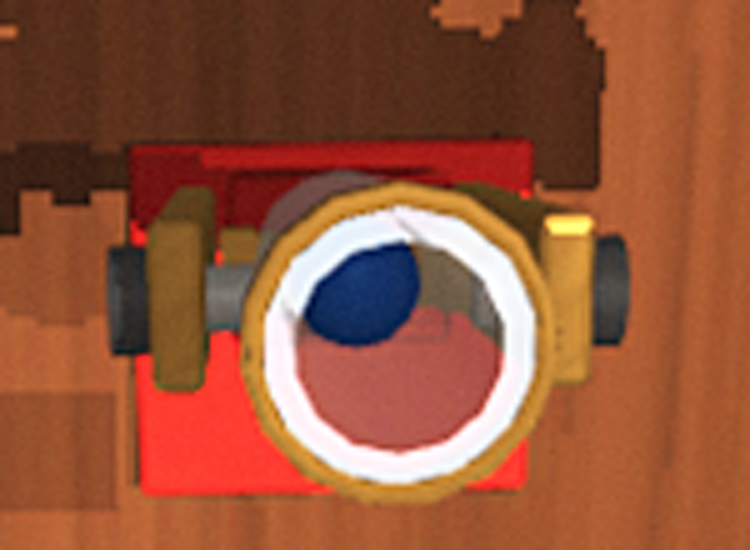

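View pics/b_s.png

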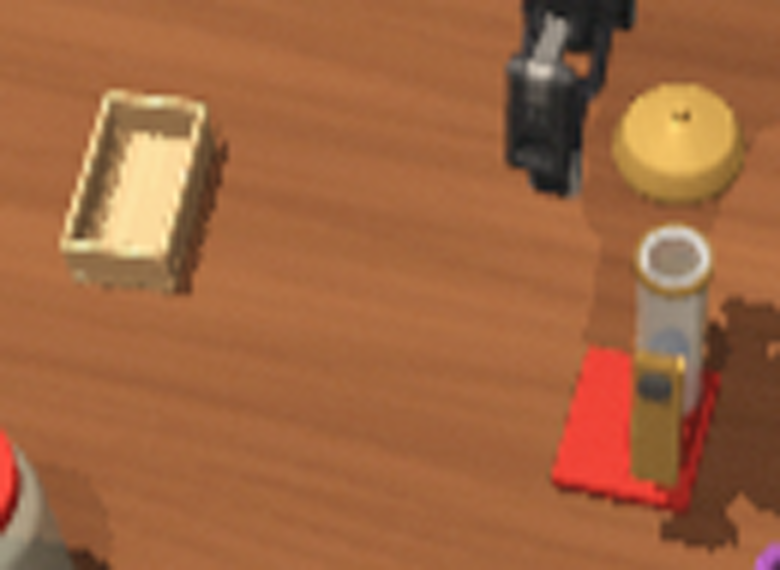

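View pics/b_d.png

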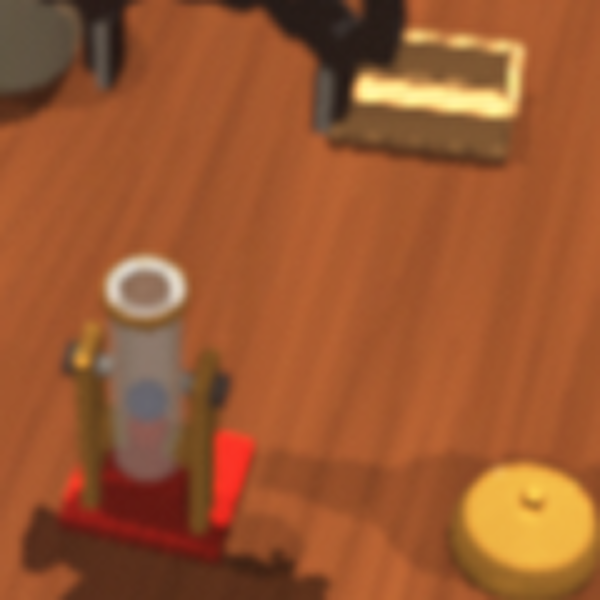

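Run:
```python
from h import *
W=r.camera_model('wrist');S=r.camera_model('scene');D=r.camera_model('side')
print('mouth tri',tri([(W,(309.4,149)),(S,(302.5,202.8)),(D,(279.2,207.6))]))
for m,p in((W,(309.4,149)),(S,(302.5,202.8)),(D,(279.2,207.6))):print(back(m,p,.17))
for c in((130,145),(533,143),(143,493),(527,490)):print('base',back(W,(230+c[0]/5,80+c[1]/5),.012).round(4))
print('scene base')
for c in((590,350),(555,482),(688,503),(718,375)):print(back(S,(190+c[0]/6,160+c[1]/6),.012).round(4))
print('side base')
for c in((252,437),(222,545),(63,512)):print(back(D,(250+c[0]/5,150+c[1]/5),.012).round(4))
print('tray')
for c in((107,94),(208,104),(170,253),(65,243)):print(back(S,(190+c[0]/6,160+c[1]/6),.035).round(4))
for c in((523,42),(512,110)):print(back(D,(250+c[0]/5,150+c[1]/5),.035).round(4))
# holder / rod
for n,m in(('scene',S),('side',D)):
    r.get_image(n)
    o=r.silhouettes('ramrod_grip',n)
    for k in o[:2]:
        print(n,k['pixel'],back(m,k['pixel'],.158))
snap('side','c_d',(220,290,320,390),6);snap('scene','c_s',(370,180,430,240),9)
```

```text
mouth tri [0.56789664 0.0470605  0.16725195]
[0.56738905 0.04725011 0.17      ]
[0.57101981 0.04876137 0.17      ]
[0.56677038 0.04761577 0.17      ]
base [0.528 0.066 0.012]
base [0.6068 0.0664 0.012 ]
base [ 0.5295 -0.0033  0.012 ]
base [ 0.6087 -0.0027  0.012 ]
scene base
[ 5.353e-01 -2.000e-04  1.200e-02]
[0.6139 0.0026 0.012 ]
[0.6084 0.0692 0.012 ]
[0.5331 0.0666 0.012 ]
side base
[ 0.5295 -0.0038  0.012 ]
[0.5264 0.0616 0.012 ]
[0.6045 0.0651 0.012 ]
tray
[ 0.4597 -0.2882  0.035 ]
[ 0.4522 -0.2335  0.035 ]
[ 0.5476 -0.2207  0.035 ]
[ 0.5556 -0.2754  0.035 ]
[ 0.4533 -0.2944  0.035 ]
[ 0.4488 -0.24    0.035 ]
scene [398.0, 233.5] [0.59280183 0.31014412 0.158     ]
scene [401.5, 197.1] [0.4758672  0.30514887 0.158     ]
side [236.0, 328.1] [0.56106813 0.32866249 0.158     ]
side [284.3, 333.2] [0.47620815 0.31330256 0.158     ]
```

View pics/c_d.png

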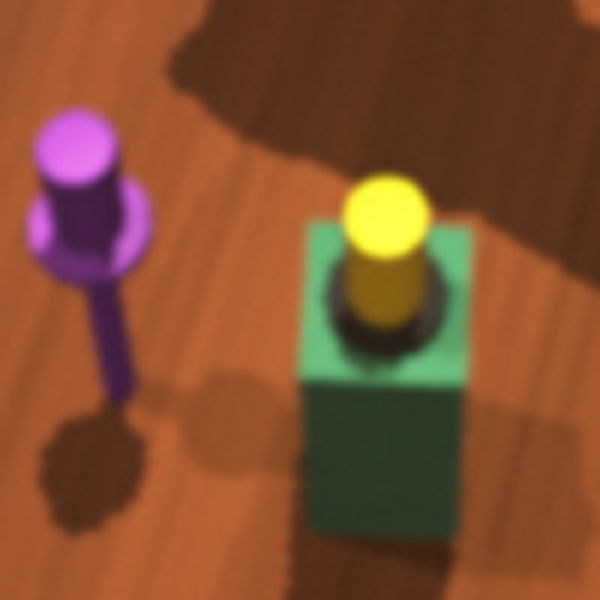

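View pics/c_s.png

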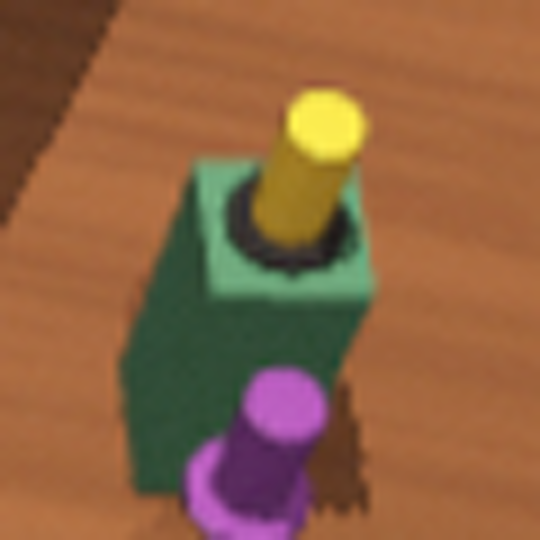

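Emit:
{"name": "arm_command", "arguments": {
  "rows": [
    {"tx": -257,"ty": -50,"tz": 90,"rz": 1.44},
    {"tx": -257,"ty": -50,"tz": 90,"rz": 1.44},
    {"tx": -257,"ty": -50,"tz": 90,"rz": 1.44},
    {"tx": -257,"ty": -50,"tz": 90,"rz": 1.44},
    {"tx": -257,"ty": -50,"tz": 90,"rz": 1.44}
  ],
  "gripper": 1
}}

```text
invalid input
```

Emit:
{"name": "arm_command", "arguments": {
  "rows": [
    {"tx": -257,"ty": -50,"tz": 90,"rx": 0,"ry": 0,"rz": 1.44},
    {"tx": -257,"ty": -50,"tz": 90,"rx": 0,"ry": 0,"rz": 1.44},
    {"tx": -257,"ty": -50,"tz": 90,"rx": 0,"ry": 0,"rz": 1.44},
    {"tx": -257,"ty": -50,"tz": 90,"rx": 0,"ry": 0,"rz": 1.44},
    {"tx": -257,"ty": -50,"tz": 90,"rx": 0,"ry": 0,"rz": 1.44}
  ],
  "gripper": 1
}}

```text
clock: 2.9
position: [0.5044, -0.2338, 0.1666]
orientation: [2.884, 1.245, 0.001]
ft_force: [1.2, -1.2, -0.5]
finger_gap: 0.0855
```

```bash
cat >> h.py <<'E'
def down(a):
    "tool z down, tool y (jaw) along world angle a"
    y=np.array([np.cos(a),np.sin(a),0]);z=np.array([0,0,-1.]);return np.c_[np.cross(y,z),y,z]
E
python3 - <<'E'
from h import *
s=state();print(delta([.4995,-.257,.14],down(np.radians(7.6-90))))
E
```

```text
t 2.9 p [ 504.4 -233.8  166.6] R [[0.686, 0.728, 0.001], [0.728, -0.686, -0.0], [0.0, 0.001, -1.0]] F [ 1.2 -1.2 -0.5] gap 85.5
(array([-20.3,  12.3,  26.6]), array([ 6.000e-04, -5.000e-04,  6.822e-01]))
```

Emit:
{"name": "arm_command", "arguments": {
  "rows": [
    {"tx": -20,"ty": 12,"tz": 27,"rx": 0,"ry": 0,"rz": 0.68},
    {"tx": -20,"ty": 12,"tz": 27,"rx": 0,"ry": 0,"rz": 0.68},
    {"tx": -20,"ty": 12,"tz": 27,"rx": 0,"ry": 0,"rz": 0.68},
    {"tx": -20,"ty": 12,"tz": 27,"rx": 0,"ry": 0,"rz": 0.68},
    {"tx": -20,"ty": 12,"tz": 27,"rx": 0,"ry": 0,"rz": 0.68}
  ]
}}

```text
clock: 3.4
position: [0.4994, -0.2568, 0.1394]
orientation: [3.135, 0.204, 0.001]
ft_force: [0.5, 0.2, 0.1]
finger_gap: 0.0857
```

Run:
```python
from h import *
s=state();m,im=snap('wrist','d_w')
r.get_image('wrist')
o=r.silhouettes('tray_center','wrist')
for k in o[:2]:
    ys,xs=np.nonzero(k['region']);print(k['score'],k['pixel'],cv2.minAreaRect(np.c_[xs,ys].astype(np.float32)))
print(proj(m,[s['position'],[s['position'][0],s['position'][1],.035]]))
```

```text
t 3.4 p [ 499.4 -256.8  139.4] R [[0.992, 0.13, 0.0], [0.13, -0.992, -0.0], [0.0, 0.0, -1.0]] F [0.5 0.2 0.1] gap 85.7
0.59 [277.4, 204.5] ((281.0, 205.0), (146.0, 86.0), 90.0)
[[279.21066705 292.12752971]
 [278.56183394 213.01685949]]
```

View pics/d_w.png

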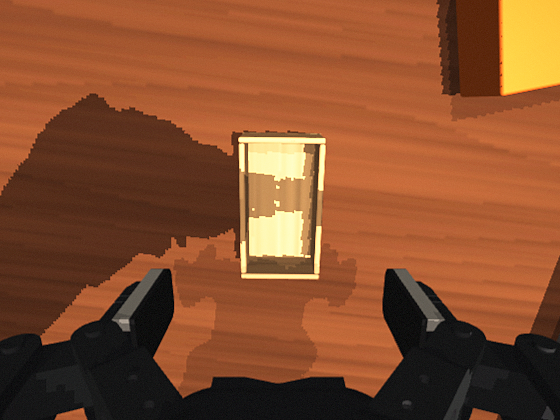

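Run:
```python
from h import *
m=r.camera_model('wrist')
P=np.array([back(m,p,.035) for p in((238,138),(326,137),(320,278),(240,278))]);print(P.round(4))
c=P.mean(0);d=(P[0]+P[1]-P[2]-P[3])[:2];a=np.arctan2(d[1],d[0]);print(c,np.degrees(a),np.linalg.norm(P[0]-P[1]),np.linalg.norm(P[1]-P[2]))
print(delta([c[0],c[1],.022],down(a-np.pi/2)))
```

```text
[[ 0.5455 -0.2243  0.035 ]
 [ 0.5537 -0.2796  0.035 ]
 [ 0.4552 -0.2926  0.035 ]
 [ 0.4475 -0.236   0.035 ]]
[ 0.50047658 -0.25812449  0.035     ] 7.162451199436448 0.055968567812985454 0.09936443957393261
(array([  0.7,   1.6, 117.6]), array([ 0.0003, -0.0006,  0.0117]))
```

Sizes agree (56 × 99 mm). The tray rim spans columns 238–326 and rows 137–278, matching the expected centre. I'll descend and grip.

Emit:
{"name": "arm_command", "arguments": {
  "rows": [
    {"tx": 1,"ty": 1.6,"tz": 50,"rx": 0,"ry": 0,"rz": 0.01},
    {"tx": 1,"ty": 1.6,"tz": 90,"rx": 0,"ry": 0,"rz": 0.01},
    {"tx": 1,"ty": 1.6,"tz": 117,"rx": 0,"ry": 0,"rz": 0.01},
    {"tx": 1,"ty": 1.6,"tz": 117,"rx": 0,"ry": 0,"rz": 0.01}
  ]
}}

```text
clock: 3.95
position: [0.498, -0.2562, 0.019]
orientation: [-3.131, -0.201, 0.008]
ft_force: [-0.7, 0.5, 0.7]
finger_gap: 0.0854
```

Emit:
{"name": "arm_command", "arguments": {
  "rows": [
    {"tx": 0,"ty": 0,"tz": 0,"rx": 0,"ry": 0,"rz": 0},
    {"tx": 0,"ty": 0,"tz": 0,"rx": 0,"ry": 0,"rz": 0},
    {"tx": 0,"ty": 0,"tz": 0,"rx": 0,"ry": 0,"rz": 0},
    {"tx": 0,"ty": 0,"tz": 0,"rx": 0,"ry": 0,"rz": 0},
    {"tx": 0,"ty": 0,"tz": 0,"rx": 0,"ry": 0,"rz": 0}
  ],
  "gripper": -1,
  "newtons": 30
}}

```text
clock: 4.45
position: [0.499, -0.2568, 0.0205]
orientation: [-3.133, -0.202, 0.005]
ft_force: [0.2, 0.5, 6.2]
finger_gap: 0.0558
```

Emit:
{"name": "arm_command", "arguments": {
  "rows": [
    {"tx": 0,"ty": 0,"tz": -50,"rx": 0,"ry": 0,"rz": 0},
    {"tx": 0,"ty": 0,"tz": -100,"rx": 0,"ry": 0,"rz": -0.15},
    {"tx": 0,"ty": 0,"tz": -150,"rx": 0,"ry": 0,"rz": -0.3},
    {"tx": 0,"ty": 0,"tz": -200,"rx": 0,"ry": 0,"rz": -0.45},
    {"tx": 0,"ty": 0,"tz": -220,"rx": 0,"ry": 0,"rz": -0.6}
  ]
}}

```text
clock: 4.95
position: [0.5014, -0.2584, 0.2462]
orientation: [2.929, 1.127, 0.004]
ft_force: [0.1, -1.0, -0.8]
finger_gap: 0.0555
```

Run:
```python
from h import *
s=state();print(delta([.568,.125,.25],down(np.radians(0.4)),s))
m,im=snap('wrist','e_w')
```

```text
t 4.95 p [ 501.4 -258.4  246.2] R [[0.742, 0.67, 0.003], [0.671, -0.742, -0.002], [0.001, 0.004, -1.0]] F [ 0.1 -1.  -0.8] gap 55.5
(array([ 306.5, -239.8,   -4.3]), array([ 3.900e-03,  5.000e-04, -8.429e-01]))
```

View pics/e_w.png

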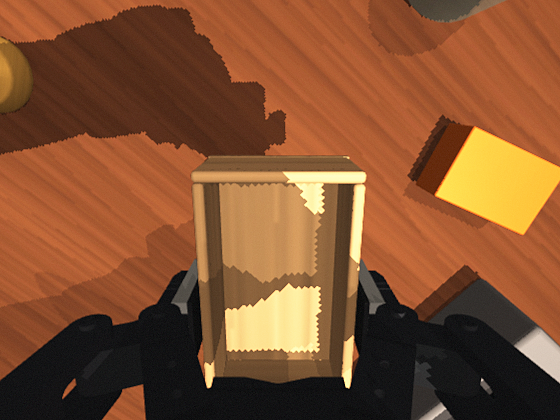

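Run:
```python
from h import *
s=r.state();m=r.camera_model('wrist');R=Ro.from_rotvec(s['orientation']).as_matrix()
for p in((193,180),(366,180),(193,172),(366,172)):
    print((R.T@(back(m,p,.2607)-s['position'])*1e3).round(1))
```

```text
[ 48.4 -28.1 -12.7]
[ 48.3  27.9 -12.3]
[ 51.  -27.9 -12.7]
[ 50.9  27.7 -12.3]
```

Emit:
{"name": "arm_command", "arguments": {
  "rows": [
    {"tx": 306,"ty": -240,"tz": -4,"rx": 0,"ry": 0,"rz": -0.84},
    {"tx": 306,"ty": -240,"tz": -4,"rx": 0,"ry": 0,"rz": -0.84},
    {"tx": 306,"ty": -240,"tz": -4,"rx": 0,"ry": 0,"rz": -0.84},
    {"tx": 306,"ty": -240,"tz": -4,"rx": 0,"ry": 0,"rz": -0.84},
    {"tx": 306,"ty": -240,"tz": -4,"rx": 0,"ry": 0,"rz": -0.84}
  ]
}}

```text
clock: 5.5
position: [0.5424, -0.0093, 0.2468]
orientation: [2.313, 2.118, 0.001]
ft_force: [1.3, 0.2, -1.1]
finger_gap: 0.0555
```

Run:
```python
from h import *
s=state();print(delta([.568,.125,.25],down(np.radians(0.4)),s))
```

```text
t 5.5 p [542.4  -9.3 246.8] R [[0.088, 0.996, 0.004], [0.996, -0.088, -0.003], [-0.003, 0.004, -1.0]] F [ 1.3  0.2 -1.1] gap 55.5
(array([136. ,  13.6,  -3.5]), array([ 0.004 ,  0.0031, -0.0952]))
```

Emit:
{"name": "arm_command", "arguments": {
  "rows": [
    {"tx": 50,"ty": 5,"tz": 0,"rx": 0,"ry": 0,"rz": -0.05},
    {"tx": 100,"ty": 10,"tz": 0,"rx": 0,"ry": 0,"rz": -0.095},
    {"tx": 136,"ty": 14,"tz": 0,"rx": 0.004,"ry": 0.003,"rz": -0.095},
    {"tx": 136,"ty": 14,"tz": 0,"rx": 0.004,"ry": 0.003,"rz": -0.095}
  ]
}}

```text
clock: 5.9
position: [0.5683, 0.1295, 0.2456]
orientation: [-2.207, -2.233, -0.001]
ft_force: [0.6, -0.3, -1.5]
finger_gap: 0.0556
```

Run:
```python
from h import *
s=state();print(delta([.568,.125,.022],down(np.radians(0.4)),s))
m,im=snap('wrist','f_w');snap('side','f_d',(180,120,360,300),4)
```

```text
t 5.9 p [568.3 129.5 245.6] R [[-0.012, 1.0, -0.001], [1.0, 0.012, 0.001], [0.001, -0.001, -1.0]] F [ 0.6 -0.3 -1.5] gap 55.6
(array([-4.900e+00, -2.000e-01,  2.236e+02]), array([-0.0005, -0.0015,  0.0047]))
```

View pics/f_d.png

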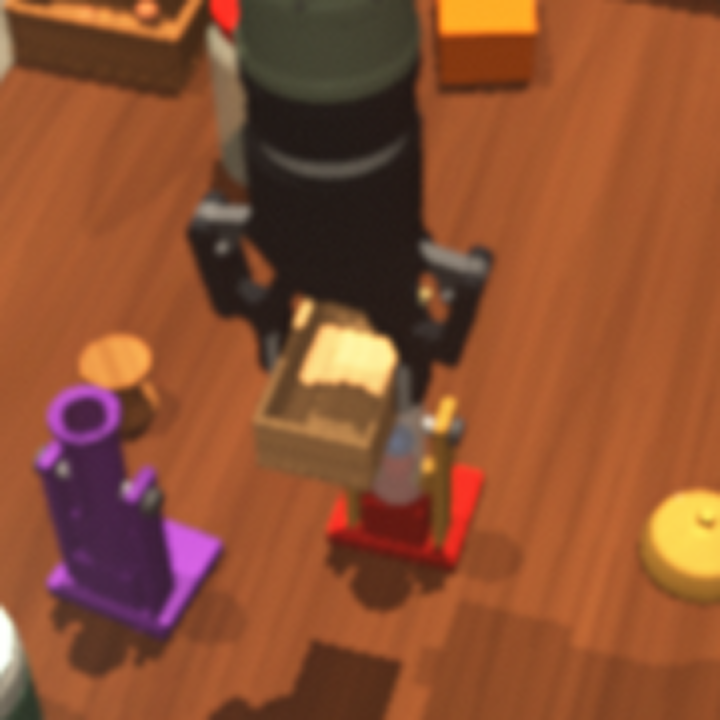

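Emit:
{"name": "arm_command", "arguments": {
  "rows": [
    {"tx": -5,"ty": 0,"tz": 45,"rx": 0,"ry": 0,"rz": 0.005},
    {"tx": -4,"ty": 0,"tz": 90,"rx": 0,"ry": 0,"rz": 0.005},
    {"tx": -4,"ty": 0,"tz": 135,"rx": 0,"ry": 0,"rz": 0.005},
    {"tx": -4,"ty": 0,"tz": 175,"rx": 0,"ry": 0,"rz": 0.005},
    {"tx": -4,"ty": 0,"tz": 190,"rx": 0,"ry": 0,"rz": 0.005}
  ]
}}

```text
clock: 6.5
position: [0.5638, 0.1194, 0.0513]
orientation: [-2.219, -2.217, 0.012]
ft_force: [-0.5, -0.1, -1.8]
finger_gap: 0.0552
```

Emit:
{"name": "arm_command", "arguments": {
  "rows": [
    {"tx": 0,"ty": 0,"tz": 0,"rx": 0,"ry": 0,"rz": 0},
    {"tx": 0,"ty": 0,"tz": 0,"rx": 0,"ry": 0,"rz": 0}
  ]
}}

```text
clock: 6.7
position: [0.563, 0.1179, 0.0509]
orientation: [-2.221, -2.214, 0.014]
ft_force: [-0.3, 0.5, -1.4]
finger_gap: 0.0553
```

Run:
```python
from h import *
s=state();print(delta([.568,.125,.0215],down(np.radians(0.4)),s))
```

```text
t 6.7 p [563.  117.9  50.9] R [[0.003, 1.0, -0.011], [1.0, -0.003, -0.002], [-0.002, -0.011, -1.0]] F [-0.3  0.5 -1.4] gap 55.3
(array([ 7.2,  5.3, 29.3]), array([-0.0108,  0.0023, -0.0101]))
```

Emit:
{"name": "arm_command", "arguments": {
  "rows": [
    {"tx": 7,"ty": 5,"tz": 10,"rx": -0.011,"ry": 0,"rz": -0.01},
    {"tx": 7.2,"ty": 5.3,"tz": 18,"rx": -0.011,"ry": 0.002,"rz": -0.01},
    {"tx": 7.2,"ty": 5.3,"tz": 18,"rx": -0.011,"ry": 0.002,"rz": -0.01}
  ]
}}

```text
clock: 7.0
position: [0.5678, 0.1252, 0.0323]
orientation: [2.213, 2.229, -0.001]
ft_force: [-1.1, -0.6, -1.2]
finger_gap: 0.0557
```

Run:
```python
from h import *
s=state();print(delta([.568,.125,.0215],down(np.radians(0.4)),s))
```

```text
t 7.0 p [567.8 125.2  32.3] R [[-0.007, 1.0, -0.0], [1.0, 0.007, -0.0], [-0.0, -0.0, -1.0]] F [-1.1 -0.6 -1.2] gap 55.7
(array([-0.2,  0.2, 10.8]), array([-0.0003,  0.0004,  0.0002]))
```

Emit:
{"name": "arm_command", "arguments": {
  "rows": [
    {"tx": 0,"ty": 0,"tz": 6,"rx": 0,"ry": 0,"rz": 0},
    {"tx": 0,"ty": 0,"tz": 11,"rx": 0,"ry": 0,"rz": 0},
    {"tx": 0,"ty": 0,"tz": 11.5,"rx": 0,"ry": 0,"rz": 0}
  ]
}}

```text
clock: 7.3
position: [0.568, 0.1253, 0.0206]
orientation: [2.213, 2.229, -0.0]
ft_force: [-0.0, 0.2, 0.7]
finger_gap: 0.0553
```

Run:
```python
from h import *
s=state();print(delta([.568,.125,.0205],down(np.radians(0.4)),s))
m,im=snap('side','g_d',(180,120,360,300),4)
```

```text
t 7.3 p [568.  125.3  20.6] R [[-0.007, 1.0, 0.0], [1.0, 0.007, -0.0], [-0.0, 0.0, -1.0]] F [-0.   0.2  0.7] gap 55.3
(array([-0.3,  0. ,  0.1]), array([0.    , 0.0003, 0.0003]))
```

View pics/g_d.png

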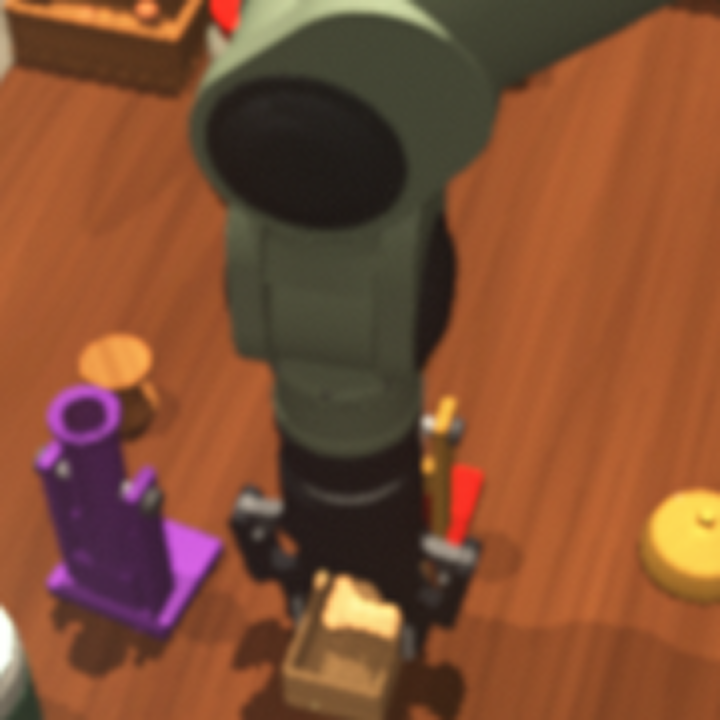

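Emit:
{"name": "arm_command", "arguments": {
  "rows": [
    {"tx": 0,"ty": 0,"tz": 0,"rx": 0,"ry": 0,"rz": 0},
    {"tx": 0,"ty": 0,"tz": 0,"rx": 0,"ry": 0,"rz": 0},
    {"tx": 0,"ty": 0,"tz": 0,"rx": 0,"ry": 0,"rz": 0},
    {"tx": 0,"ty": 0,"tz": 0,"rx": 0,"ry": 0,"rz": 0}
  ],
  "gripper": 0.9
}}

```text
clock: 7.75
position: [0.568, 0.1252, 0.0208]
orientation: [2.213, 2.229, -0.0]
ft_force: [0.1, 0.1, -0.2]
finger_gap: 0.0812
```

Emit:
{"name": "arm_command", "arguments": {
  "rows": [
    {"tx": 0,"ty": 0,"tz": -20,"rx": 0,"ry": 0,"rz": 0},
    {"tx": 0,"ty": 0,"tz": -60,"rx": 0,"ry": 0,"rz": 0},
    {"tx": 0,"ty": 0,"tz": -110,"rx": 0,"ry": 0,"rz": 0},
    {"tx": 0,"ty": 0,"tz": -160,"rx": 0,"ry": 0,"rz": 0},
    {"tx": 0,"ty": 0,"tz": -180,"rx": 0,"ry": 0,"rz": 0}
  ]
}}

```text
clock: 8.25
position: [0.5703, 0.1255, 0.2062]
orientation: [2.21, 2.226, 0.009]
ft_force: [-0.1, -0.6, 0.9]
finger_gap: 0.0812
```

Run:
```python
from h import *
s=state()
m,im=snap('wrist','h_w');m2,_=snap('side','h_d',(180,120,360,300),4);snap('scene','h_s',(250,170,380,290),5)
```

```text
t 8.25 p [570.3 125.5 206.2] R [[-0.007, 1.0, 0.008], [1.0, 0.007, 0.0], [0.0, 0.008, -1.0]] F [-0.1 -0.6  0.9] gap 81.2
```

View pics/h_d.png

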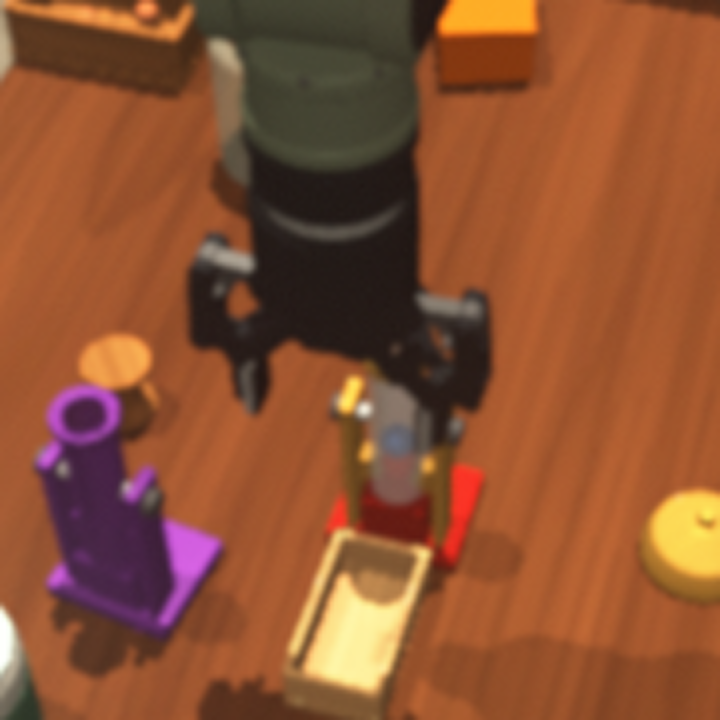

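View pics/h_w.png

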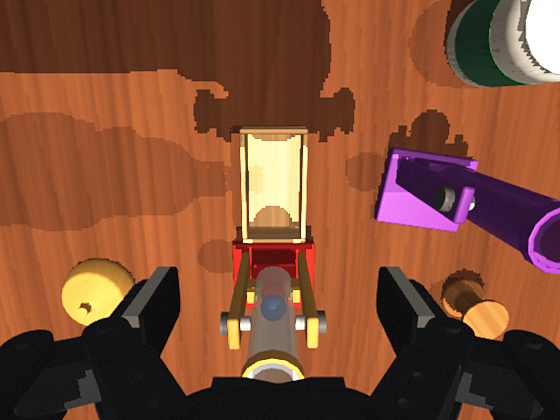

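View pics/h_s.png

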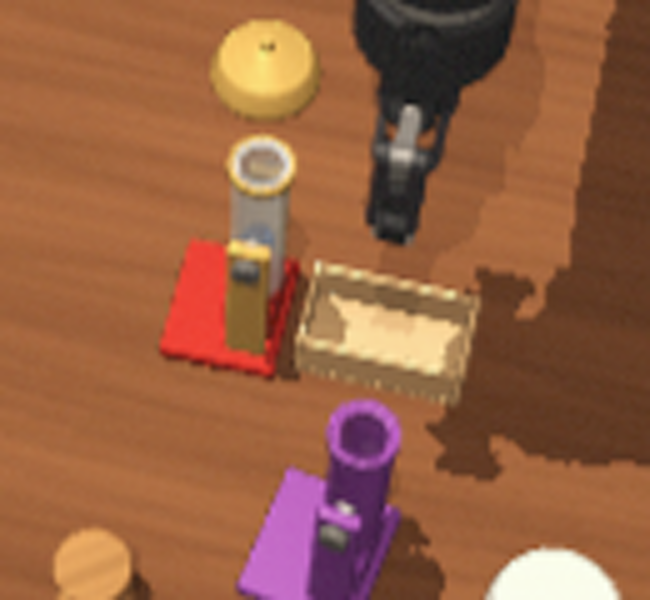

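Emit:
{"name": "arm_command", "arguments": {
  "rows": [
    {"tx": 0,"ty": -2,"tz": 0,"rx": 0,"ry": 0,"rz": 0},
    {"tx": -10,"ty": -2,"tz": 10,"rx": 0,"ry": 0.008,"rz": 0},
    {"tx": -25,"ty": -2,"tz": 25,"rx": 0,"ry": 0.008,"rz": 0},
    {"tx": -35,"ty": -2,"tz": 42,"rx": 0,"ry": 0.008,"rz": 0},
    {"tx": -35,"ty": -2,"tz": 42,"rx": 0,"ry": 0.008,"rz": 0}
  ],
  "gripper": -1
}}

```text
clock: 8.9
position: [0.5645, 0.0886, 0.1562]
orientation: [-2.21, -2.221, -0.004]
ft_force: [-0.4, 0.4, 0.3]
finger_gap: 0.0075
```

Emit:
{"name": "arm_command", "arguments": {
  "rows": [
    {"tx": -7,"ty": 0,"tz": 0,"rx": 0,"ry": 0,"rz": 0},
    {"tx": -14,"ty": 0,"tz": 0,"rx": 0,"ry": 0,"rz": 0},
    {"tx": -21,"ty": 0,"tz": 0,"rx": 0,"ry": 0,"rz": 0},
    {"tx": -28,"ty": 0,"tz": 0,"rx": 0,"ry": 0,"rz": 0},
    {"tx": -34,"ty": 0,"tz": 0,"rx": 0,"ry": 0,"rz": 0}
  ]
}}

```text
clock: 9.4
position: [0.5646, 0.0579, 0.1581]
orientation: [-2.204, -2.22, -0.015]
ft_force: [-5.3, 10.1, 13.4]
finger_gap: -0.0002
```

Run:
```python
from h import *
s=state()
m2,_=snap('side','i_d',(180,120,360,300),4);snap('scene','i_s',(250,170,380,290),5)
```

```text
t 9.4 p [564.6  57.9 158.1] R [[-0.007, 1.0, -0.003], [1.0, 0.007, 0.016], [0.016, -0.003, -1.0]] F [-5.3 10.1 13.4] gap -0.2
```

View pics/i_s.png

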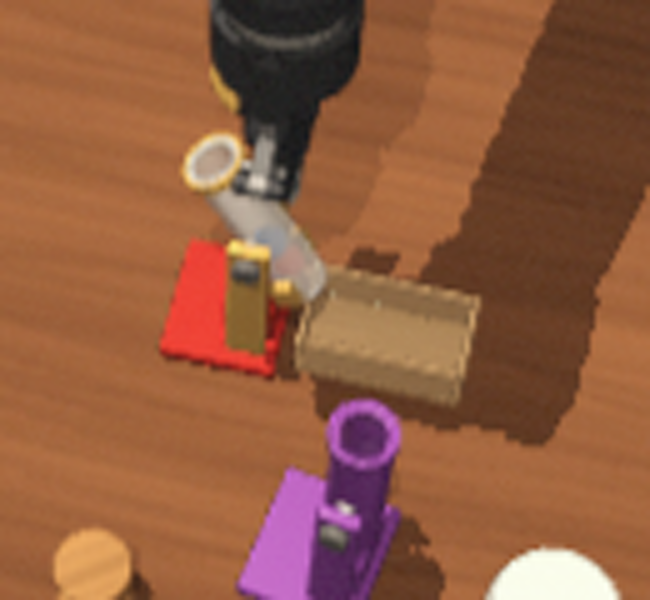

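View pics/i_d.png

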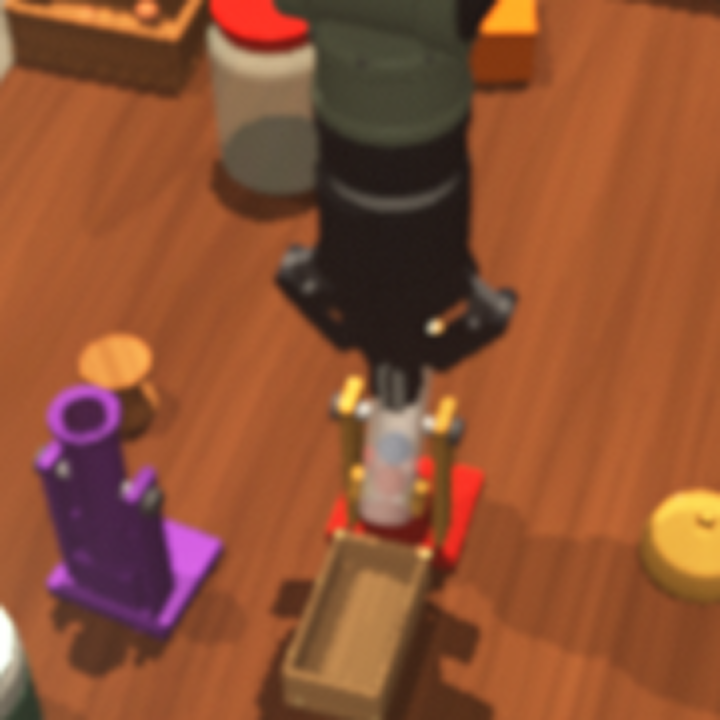

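Emit:
{"name": "arm_command", "arguments": {
  "rows": [
    {"tx": -5,"ty": 3,"tz": -3,"rx": 0,"ry": 0,"rz": 0},
    {"tx": -10,"ty": 3,"tz": -5,"rx": 0,"ry": 0,"rz": 0},
    {"tx": -13,"ty": 3,"tz": -5,"rx": 0,"ry": 0,"rz": 0}
  ]
}}

```text
clock: 9.8
position: [0.568, 0.0456, 0.1638]
orientation: [-2.203, -2.22, -0.019]
ft_force: [-0.2, 8.2, 0.1]
finger_gap: -0.0002
```

Run:
```python
from h import *
s=state()
snap('scene','j_s',(250,170,380,290),5)
```

```text
t 9.8 p [568.   45.6 163.8] R [[-0.008, 1.0, -0.001], [1.0, 0.008, 0.018], [0.018, -0.001, -1.0]] F [-0.2  8.2  0.1] gap -0.2
```

View pics/j_s.png

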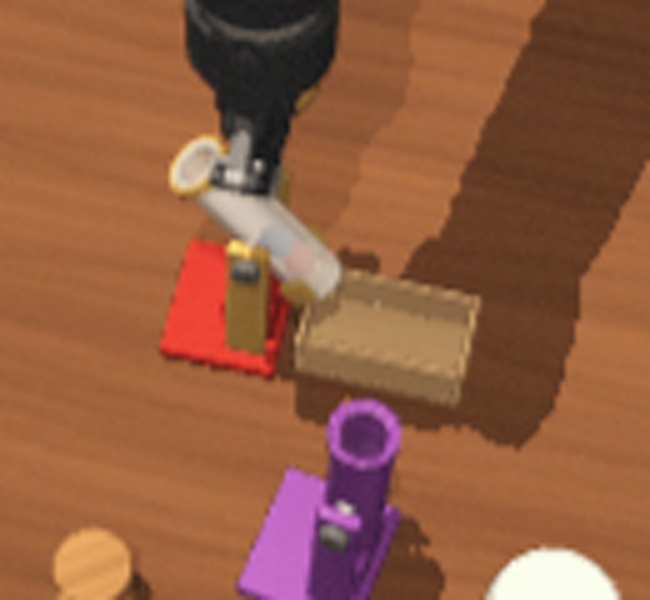

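Emit:
{"name": "arm_command", "arguments": {
  "rows": [
    {"tx": -4,"ty": 0,"tz": 0,"rx": 0,"ry": 0,"rz": 0},
    {"tx": -7,"ty": 0,"tz": 0,"rx": 0,"ry": 0,"rz": 0},
    {"tx": -7,"ty": 0,"tz": 0,"rx": 0,"ry": 0,"rz": 0}
  ]
}}

```text
clock: 10.15
position: [0.5681, 0.0429, 0.1645]
orientation: [-2.195, -2.218, -0.033]
ft_force: [-0.3, 14.4, 2.1]
finger_gap: -0.0002
```

Emit:
{"name": "arm_command", "arguments": {
  "rows": [
    {"tx": -4,"ty": 0,"tz": 0,"rx": 0,"ry": 0,"rz": 0},
    {"tx": -8,"ty": 0,"tz": 0,"rx": 0,"ry": 0,"rz": 0},
    {"tx": -8,"ty": 0,"tz": 0,"rx": 0,"ry": 0,"rz": 0}
  ]
}}

```text
clock: 10.45
position: [0.5681, 0.0419, 0.1653]
orientation: [-2.182, -2.215, -0.053]
ft_force: [-0.8, 21.1, 3.3]
finger_gap: 0.0
```

Emit:
{"name": "arm_command", "arguments": {
  "rows": [
    {"tx": 25,"ty": 0,"tz": 0,"rx": 0,"ry": 0,"rz": 0},
    {"tx": 50,"ty": 0,"tz": -40,"rx": 0,"ry": 0,"rz": 0},
    {"tx": 90,"ty": -20,"tz": -80,"rx": 0,"ry": 0,"rz": 0},
    {"tx": 140,"ty": -40,"tz": -100,"rx": 0,"ry": 0,"rz": 0},
    {"tx": 190,"ty": -60,"tz": -110,"rx": 0,"ry": 0,"rz": 0}
  ],
  "gripper": 0.2
}}

```text
clock: 10.95
position: [0.514, 0.2077, 0.2812]
orientation: [-2.185, -2.215, -0.059]
ft_force: [0.7, 0.4, -0.2]
finger_gap: 0.0513
```

Run:
```python
from h import *
s=state();print(delta([.476,.270,.30],down(0),s))
snap('side','k_d');snap('scene','k_s',(250,170,430,290),4)
```

```text
t 10.95 p [514.  207.7 281.2] R [[-0.014, 1.0, 0.006], [0.999, 0.013, 0.048], [0.048, 0.007, -0.999]] F [ 0.7  0.4 -0.2] gap 51.3
(array([ 63.6, -37. , -16. ]), array([ 0.0064, -0.0476,  0.0136]))
```

View pics/k_s.png

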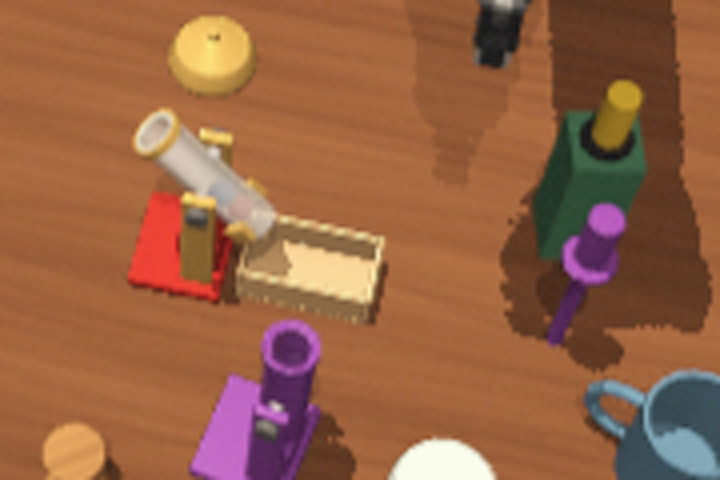

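View pics/k_d.png

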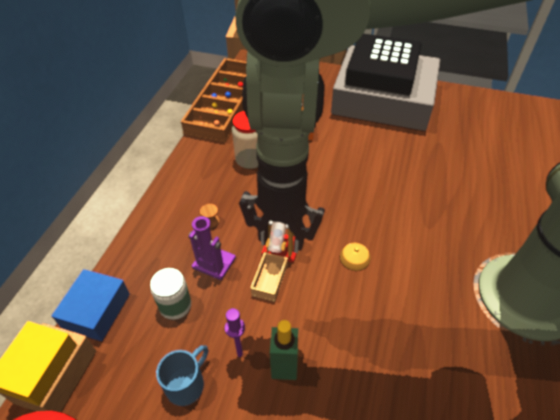

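Emit:
{"name": "arm_command", "arguments": {
  "rows": [
    {"tx": 50,"ty": -30,"tz": -12,"rx": 0,"ry": -0.048,"rz": 0.014},
    {"tx": 64,"ty": -37,"tz": -16,"rx": 0.006,"ry": -0.048,"rz": 0.014},
    {"tx": 64,"ty": -37,"tz": -16,"rx": 0.006,"ry": -0.048,"rz": 0.014}
  ]
}}

```text
clock: 11.35
position: [0.4732, 0.2759, 0.3021]
orientation: [-2.207, -2.235, -0.006]
ft_force: [0.6, -1.0, 0.8]
finger_gap: 0.0509
```

Run:
```python
from h import *
s=state()
S=r.camera_model('scene');print(proj(S,[[.568,.0084,.156],[.568,.047-.06*np.sin(.6),.11+.06*np.cos(.6)],[.568,.047,.17]]),'obs 289.2,203; upright obs 302.5,202.8')
snap('wrist','l_w')
```

```text
t 11.35 p [473.2 275.9 302.1] R [[-0.012, 1.0, 0.003], [1.0, 0.012, 0.003], [0.003, 0.003, -1.0]] F [ 0.6 -1.   0.8] gap 50.9
[[288.30708537 201.58743673]
 [289.97752865 201.24184593]
 [302.13303197 201.75730296]] obs 289.2,203; upright obs 302.5,202.8
```

View pics/l_w.png

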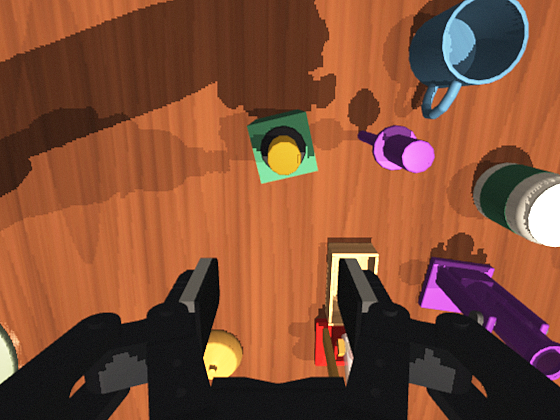

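Run:
```python
from h import *
m=r.camera_model('wrist')
print(back(m,(285,156),.183))
P=np.array([back(m,p,.126) for p in((247,122),(309,111),(318,173),(261,184))]);print(P.mean(0),P.round(3))
m=r.camera_model('side');print(back(m,(220+387/6,290+217/6),.183)) 
m=r.camera_model('scene');print(back(m,(370+326/9,180+125/9),.183))
print(delta([.476,.311,.23],down(0)))
```

```text
[0.47809601 0.31204185 0.183     ]
[0.47829081 0.31024264 0.126     ] [[0.448 0.331 0.126]
 [0.498 0.341 0.126]
 [0.508 0.29  0.126]
 [0.459 0.279 0.126]]
[0.47618433 0.31212761 0.183     ]
[0.48069185 0.31262981 0.183     ]
(array([36.4,  2.3, 71.4]), array([ 0.0024, -0.0018,  0.0108]))
```

Emit:
{"name": "arm_command", "arguments": {
  "rows": [
    {"tx": 20,"ty": 3,"tz": 20,"rx": 0,"ry": 0,"rz": 0.01},
    {"tx": 36,"ty": 4.5,"tz": 60,"rx": 0,"ry": 0,"rz": 0.01},
    {"tx": 36,"ty": 4.5,"tz": 70,"rx": 0,"ry": 0,"rz": 0.01},
    {"tx": 36,"ty": 4.5,"tz": 70,"rx": 0,"ry": 0,"rz": 0.01}
  ]
}}

```text
clock: 11.8
position: [0.4774, 0.3086, 0.2292]
orientation: [-2.221, -2.221, 0.003]
ft_force: [-1.2, -0.3, -0.4]
finger_gap: 0.051
```

Run:
```python
from h import *
s=state();print(delta([.478,.312,.162],down(0),s))
snap('wrist','m_w')
```

```text
t 11.8 p [477.4 308.6 229.2] R [[0.0, 1.0, -0.002], [1.0, -0.0, -0.001], [-0.001, -0.002, -1.0]] F [-1.2 -0.3 -0.4] gap 51.0
(array([ 3.5,  0.7, 67.1]), array([-0.0018,  0.0012, -0.0003]))
```

View pics/m_w.png

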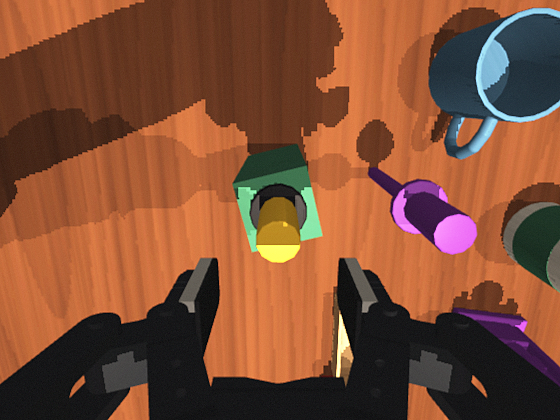

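Emit:
{"name": "arm_command", "arguments": {
  "rows": [
    {"tx": 3,"ty": 0.5,"tz": 35,"rx": 0,"ry": 0,"rz": 0},
    {"tx": 3,"ty": 0.5,"tz": 60,"rx": 0,"ry": 0,"rz": 0},
    {"tx": 3,"ty": 0.5,"tz": 67,"rx": 0,"ry": 0,"rz": 0},
    {"tx": 3,"ty": 0.5,"tz": 67,"rx": 0,"ry": 0,"rz": 0}
  ]
}}

```text
clock: 12.25
position: [0.4793, 0.3113, 0.1645]
orientation: [2.223, 2.219, 0.001]
ft_force: [-0.6, -0.0, 0.3]
finger_gap: 0.0513
```

Run:
```python
from h import *
s=state();print(delta([.478,.312,.162],down(0),s))
```

```text
t 12.25 p [479.3 311.3 164.5] R [[0.002, 1.0, 0.001], [1.0, -0.002, -0.0], [-0.0, 0.001, -1.0]] F [-0.6 -0.   0.3] gap 51.3
(array([ 0.7, -1.3,  2.5]), array([ 0.0007,  0.0001, -0.0016]))
```

Emit:
{"name": "arm_command", "arguments": {
  "rows": [
    {"tx": 0.5,"ty": -1,"tz": 2.5,"rx": 0,"ry": 0,"rz": 0},
    {"tx": 0.5,"ty": -1,"tz": 2.5,"rx": 0,"ry": 0,"rz": 0},
    {"tx": 0.5,"ty": -1,"tz": 2.5,"rx": 0,"ry": 0,"rz": 0},
    {"tx": 0.5,"ty": -1,"tz": 2.5,"rx": 0,"ry": 0,"rz": 0},
    {"tx": 0.5,"ty": -1,"tz": 2.5,"rx": 0,"ry": 0,"rz": 0}
  ],
  "gripper": -1,
  "newtons": 60
}}

```text
clock: 12.75
position: [0.4793, 0.3121, 0.1637]
orientation: [2.222, 2.218, 0.005]
ft_force: [-0.3, -0.8, 6.8]
finger_gap: 0.0227
```

Emit:
{"name": "arm_command", "arguments": {
  "rows": [
    {"tx": 0,"ty": 0,"tz": 0,"rx": 0,"ry": 0,"rz": 0},
    {"tx": 0,"ty": 0,"tz": 0,"rx": 0,"ry": 0,"rz": 0}
  ]
}}

```text
clock: 12.95
position: [0.4795, 0.3123, 0.1642]
orientation: [2.222, 2.218, 0.006]
ft_force: [-1.3, 0.4, -1.2]
finger_gap: 0.0228
```

Emit:
{"name": "arm_command", "arguments": {
  "rows": [
    {"tx": 0,"ty": 0,"tz": -30,"rx": 0,"ry": 0,"rz": 0},
    {"tx": 0,"ty": 0,"tz": -60,"rx": 0,"ry": 0,"rz": 0},
    {"tx": 0,"ty": 0,"tz": -100,"rx": 0,"ry": 0,"rz": 0},
    {"tx": 0,"ty": 0,"tz": -140,"rx": 0,"ry": 0,"rz": 0},
    {"tx": 0,"ty": 0,"tz": -160,"rx": 0,"ry": 0,"rz": 0}
  ]
}}

```text
clock: 13.45
position: [0.4796, 0.3126, 0.3278]
orientation: [2.22, 2.217, 0.013]
ft_force: [0.6, -0.4, -0.3]
finger_gap: 0.0222
```

```bash
cat >> h.py <<'E'
def tilt(th,yaw=0):
    return Ro.from_rotvec([th,0,0]).as_matrix()@down(yaw)
E
python3 - <<'E'
from h import *
s=state()
th=.70;u=np.array([0,-np.sin(th),np.cos(th)]);M=np.array([.568,.047,.11])+.06*u
print('mouth',M)
T=M+u*(.156+.03);print(T,delta(T,tilt(th),s), 'mid',delta([.568,-.10,.36],down(0),s))
snap('side','n_d');snap('wrist','n_w')
E
```

```text
t 13.45 p [479.6 312.6 327.8] R [[0.001, 1.0, 0.008], [1.0, -0.001, 0.003], [0.003, 0.008, -1.0]] F [ 0.6 -0.4 -0.3] gap 22.2
mouth [0.568      0.00834694 0.15589053]
[ 0.568      -0.11147755  0.29815118] (array([-424.1,   88.7,   29. ]), array([0.0083, 0.6968, 0.0016])) mid (array([-412.4,   89.2,  -32.8]), array([ 0.0082, -0.0032, -0.0013]))
```

View pics/n_d.png

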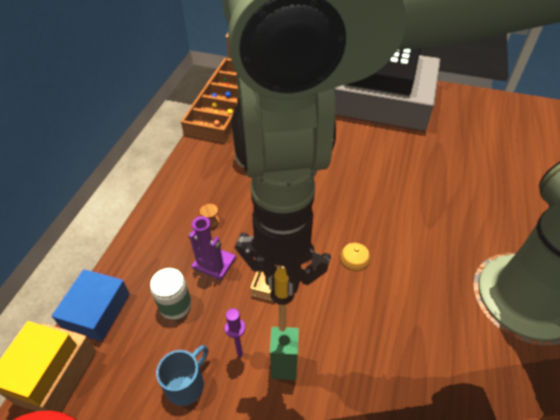

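View pics/n_w.png

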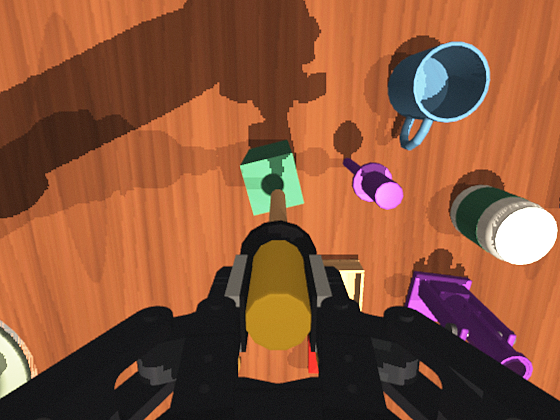

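Emit:
{"name": "arm_command", "arguments": {
  "rows": [
    {"tx": -50,"ty": 10,"tz": -33,"rx": 0,"ry": 0,"rz": 0},
    {"tx": -100,"ty": 20,"tz": -33,"rx": 0,"ry": 0,"rz": 0},
    {"tx": -150,"ty": 30,"tz": -33,"rx": 0,"ry": 0,"rz": 0},
    {"tx": -200,"ty": 40,"tz": -33,"rx": 0,"ry": 0,"rz": 0},
    {"tx": -250,"ty": 50,"tz": -33,"rx": 0,"ry": 0,"rz": 0}
  ]
}}

```text
clock: 14.05
position: [0.5262, 0.0749, 0.3585]
orientation: [2.22, 2.219, 0.013]
ft_force: [0.3, 0.5, -1.4]
finger_gap: 0.0227
```

Emit:
{"name": "arm_command", "arguments": {
  "rows": [
    {"tx": -48,"ty": 10,"tz": 0,"rx": 0,"ry": 0,"rz": 0},
    {"tx": -96,"ty": 20,"tz": 0,"rx": 0,"ry": 0,"rz": 0},
    {"tx": -144,"ty": 30,"tz": 0,"rx": 0,"ry": 0,"rz": 0},
    {"tx": -180,"ty": 40,"tz": 0,"rx": 0,"ry": 0,"rz": 0},
    {"tx": -200,"ty": 40,"tz": 0,"rx": 0,"ry": 0.1,"rz": 0}
  ]
}}

```text
clock: 14.55
position: [0.5665, -0.1259, 0.3563]
orientation: [-2.17, -2.17, -0.124]
ft_force: [-0.6, 0.9, -1.2]
finger_gap: 0.0226
```

```bash
cat >> h.py <<'E'
def axis(th): return np.array([0,-np.sin(th),np.cos(th)])
def mouth(th): return np.array([.568,.047,.11])+.06*axis(th)
E
python3 - <<'E'
from h import *
s=state();th=.7
T=mouth(th)+axis(th)*(.156+.06);print(T,delta(T,tilt(th),s))
E
```

```text
t 14.55 p [ 566.5 -125.9  356.3] R [[-0.001, 1.0, 0.007], [0.994, -0.0, 0.106], [0.106, 0.007, -0.994]] F [-0.6  0.9 -1.2] gap 22.6
[ 0.568      -0.13080408  0.32109644] (array([-8.6,  1.2, 34.5]), array([0.0067, 0.5933, 0.0028]))
```

Emit:
{"name": "arm_command", "arguments": {
  "rows": [
    {"tx": -2,"ty": 0,"tz": 0,"rx": 0,"ry": 0.14,"rz": 0},
    {"tx": -4,"ty": 1,"tz": 10,"rx": 0.003,"ry": 0.28,"rz": 0},
    {"tx": -6,"ty": 1,"tz": 18,"rx": 0.005,"ry": 0.42,"rz": 0.002},
    {"tx": -8,"ty": 1,"tz": 26,"rx": 0.006,"ry": 0.54,"rz": 0.003},
    {"tx": -8.6,"ty": 1,"tz": 34,"rx": 0.007,"ry": 0.593,"rz": 0.003}
  ]
}}

```text
clock: 15.05
position: [0.5669, -0.1325, 0.3178]
orientation: [-1.815, -1.806, -0.663]
ft_force: [-0.2, -0.5, -1.3]
finger_gap: 0.0225
```

Run:
```python
from h import *
s=state();th=.7
T=mouth(th)+axis(th)*(.156+.06);print(T,delta(T,tilt(th),s))
snap('side','o_d',(180,90,360,300),3);snap('wrist','o_w');snap('scene','o_s',(230,130,380,260),5)
```

```text
t 15.05 p [ 566.9 -132.5  317.8] R [[0.006, 1.0, -0.002], [0.761, -0.003, 0.649], [0.649, -0.005, -0.761]] F [-0.2 -0.5 -1.3] gap 22.5
[ 0.568      -0.13080408  0.32109644] (array([ 3.4,  1.1, -1.4]), array([-0.0024, -0.0058, -0.0057]))
```

View pics/o_d.png

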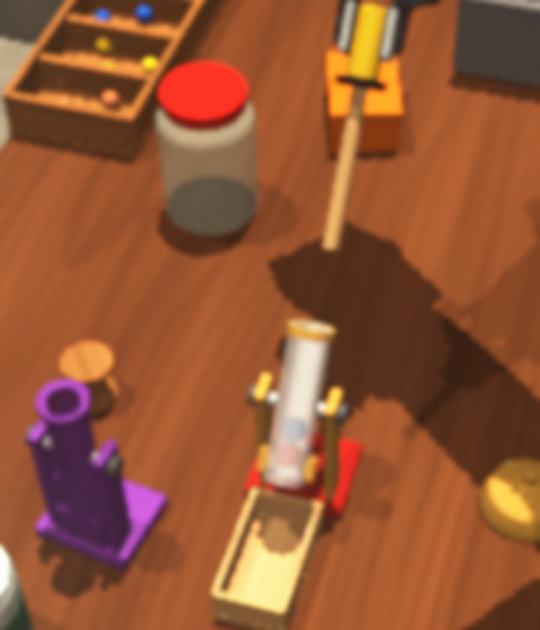

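View pics/o_w.png

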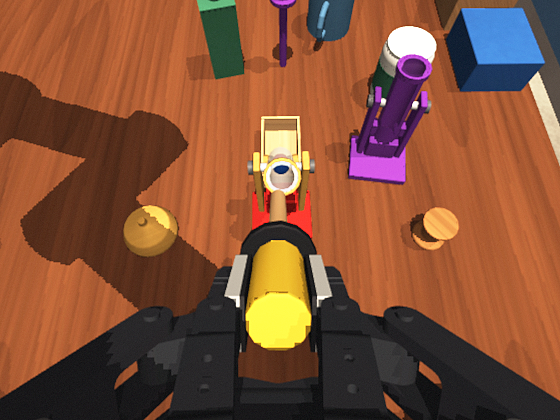

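View pics/o_s.png

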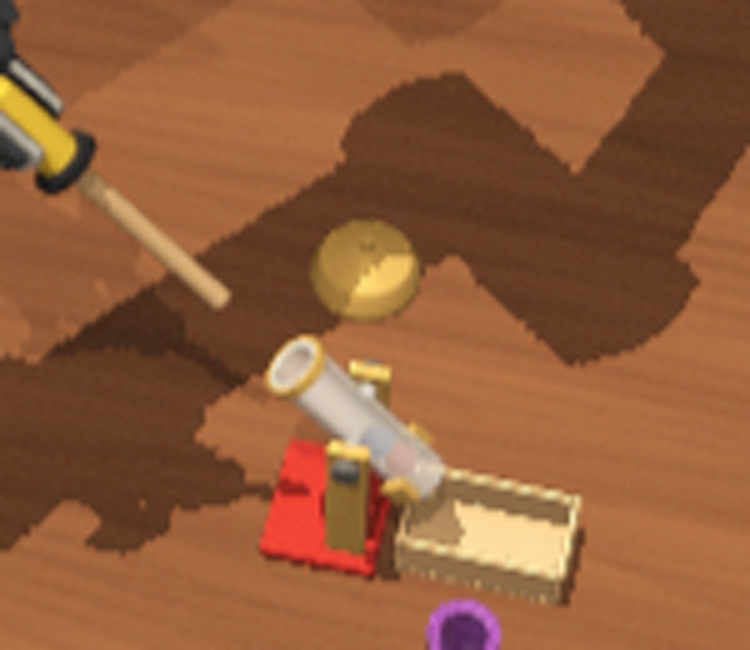

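Run:
```python
from h import *
W=r.camera_model('wrist');S=r.camera_model('scene');D=r.camera_model('side');s=r.state()
R=Ro.from_rotvec(s['orientation']).as_matrix()
im=cv2.imread('pics/o_w.png');cv2.imwrite('pics/o_wc.png',cv2.resize(im[110:240,210:350],None,fx=5,fy=5,interpolation=cv2.INTER_CUBIC))
a=tri([(S,(289.4,203.4)),(D,(283.7,200))]);b=tri([(S,(273.8,189.8)),(D,(290.7,172.3))])
print('mouth',a,'tip',b,'tip pred',s['position']+R[:,2]*.156,'mouth pred',mouth(.7))
print('proj scene mouth/tip pred',proj(S,[mouth(.7),s['position']+R[:,2]*.156]))
print('proj side mouth/tip pred',proj(D,[mouth(.7),s['position']+R[:,2]*.156]))
print('proj wr',proj(W,[mouth(.7),s['position']+R[:,2]*.156]))
```

```text
mouth [0.5690476  0.01080534 0.15207848] tip [ 0.56614635 -0.03323235  0.19725361] tip pred [ 0.56667652 -0.03065405  0.19957627] mouth pred [0.568      0.00834694 0.15589053]
proj scene mouth/tip pred [[288.28838317 201.60541989]
 [274.27390314 189.03713021]]
proj side mouth/tip pred [[283.90682877 198.71018302]
 [289.53554528 172.92551496]]
proj wr [[279.88304261 178.41773806]
 [278.44741098 195.23018247]]
```

View pics/o_wc.png

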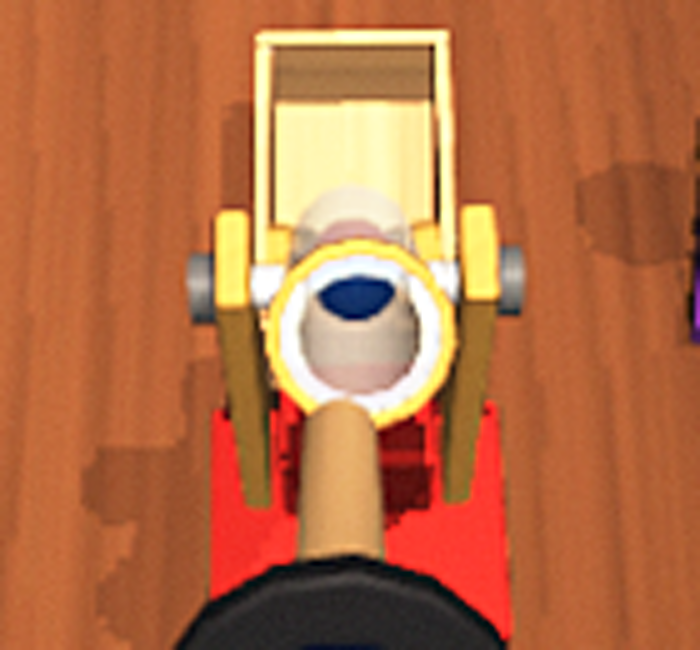

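Run:
```python
from h import *
W=r.camera_model('wrist');S=r.camera_model('scene');D=r.camera_model('side')
for th in(.55,.6,.65,.7):
    P=np.array([mouth(th),mouth(th)-.12*axis(th)])
    print(th,'scene',proj(S,P).round(1).tolist(),'side',proj(D,P).round(1).tolist(),'wr',proj(W,P).round(1).tolist())
print('obs scene',(289.4,203.4),'side',(283.7,200))
im=cv2.imread('pics/o_s.png')
```

```text
0.55 scene [[290.9, 201.1], [311.5, 225.1]] side [[283.0, 199.5], [275.2, 248.9]] wr [[279.8, 169.1], [279.7, 166.3]]
0.6 scene [[290.0, 201.2], [312.4, 225.1]] side [[283.3, 199.2], [274.8, 249.4]] wr [[279.9, 172.3], [279.7, 164.0]]
0.65 scene [[289.1, 201.4], [313.3, 224.9]] side [[283.6, 198.9], [274.5, 249.8]] wr [[279.9, 175.4], [279.7, 161.7]]
0.7 scene [[288.3, 201.6], [314.1, 224.8]] side [[283.9, 198.7], [274.2, 250.1]] wr [[279.9, 178.4], [279.6, 159.3]]
obs scene (289.4, 203.4) side (283.7, 200)
```

Run:
```python
from h import *
s=state();th=.7
for c in(.01,-.01):
    T=mouth(th)+[.0013,0,0]+axis(th)*(.156+c);print(T,delta(T,tilt(th),s))
```

```text
t 15.2 p [ 567.1 -131.4  318.7] R [[0.004, 1.0, -0.003], [0.764, -0.001, 0.646], [0.646, -0.005, -0.764]] F [ 0.   0.5 -0.6] gap 22.7
[ 0.5693     -0.0985932   0.28285433] (array([ 1.9,  2.3, 48.5]), array([-0.0029, -0.0017, -0.0042]))
[ 0.5693     -0.08570884  0.26755749] (array([ 1.8,  2.4, 68.5]), array([-0.0029, -0.0017, -0.0042]))
```

Emit:
{"name": "arm_command", "arguments": {
  "rows": [
    {"tx": 2,"ty": 2.3,"tz": 20,"rx": -0.003,"ry": -0.002,"rz": -0.004},
    {"tx": 2,"ty": 2.3,"tz": 40,"rx": -0.003,"ry": -0.002,"rz": -0.004},
    {"tx": 2,"ty": 2.3,"tz": 48,"rx": -0.003,"ry": -0.002,"rz": -0.004},
    {"tx": 2,"ty": 2.3,"tz": 48,"rx": -0.003,"ry": -0.002,"rz": -0.004}
  ]
}}

```text
clock: 15.6
position: [0.569, -0.0973, 0.2837]
orientation: [-1.814, -1.818, -0.661]
ft_force: [-0.6, 0.1, -0.8]
finger_gap: 0.0226
```

Run:
```python
from h import *
s=state();th=.7
for c in(-.03,):
    T=mouth(th)+[.0013,0,0]+axis(th)*(.156+c);print(T,delta(T,tilt(th),s))
snap('wrist','p_w',(210,110,350,240),5);snap('scene','p_s',(250,170,340,250),7);snap('side','p_d',(240,150,330,280),5)
```

```text
t 15.6 p [569.  -97.3 283.7] R [[-0.002, 1.0, -0.001], [0.765, 0.002, 0.644], [0.644, 0.0, -0.765]] F [-0.6  0.1 -0.8] gap 22.6
[ 0.5693     -0.07282449  0.25226065] (array([-1.5,  0.3, 39.8]), array([-0.0012,  0.0009,  0.0017]))
```

View pics/p_w.png

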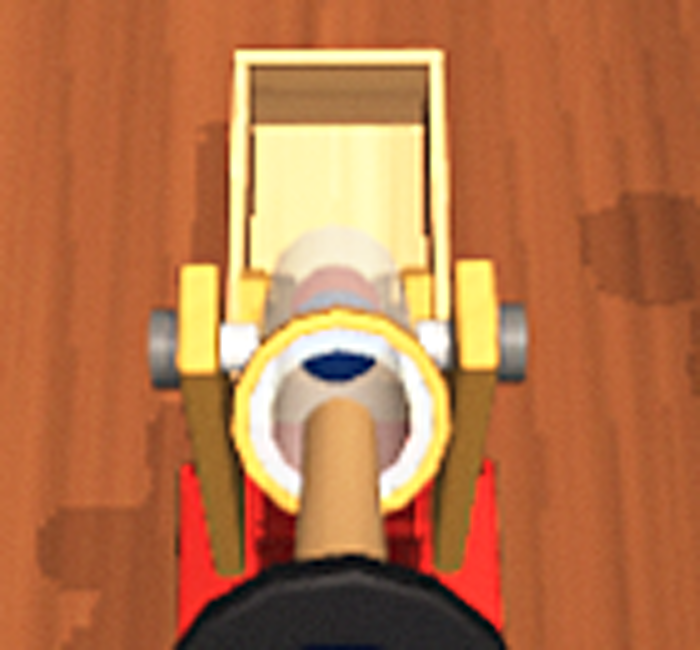

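View pics/p_s.png

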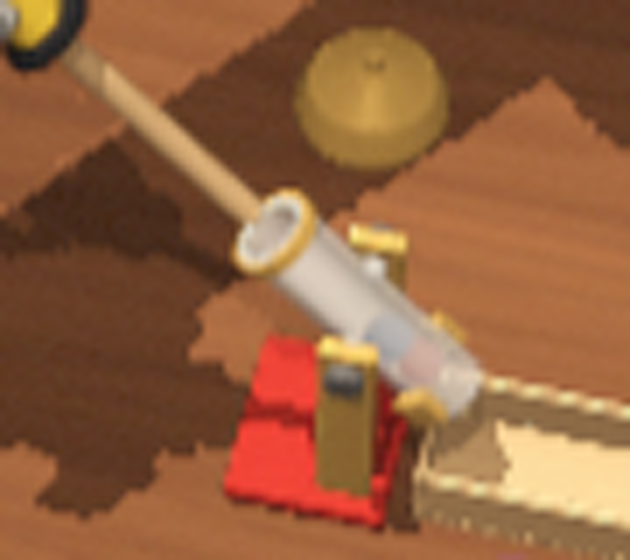

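View pics/p_d.png

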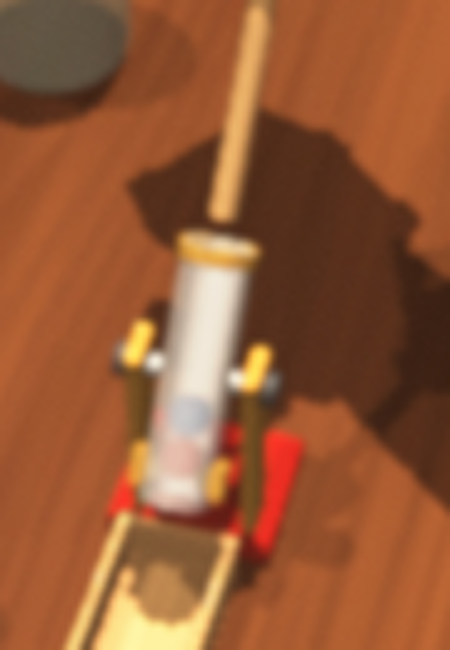

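Run:
```python
from h import *
W=r.camera_model('wrist');S=r.camera_model('scene');D=r.camera_model('side');s=r.state()
R=Ro.from_rotvec(s['orientation']).as_matrix();tip=s['position']+R[:,2]*.156
for n,m,c0,k in(('wr',W,(210,110),5),('sc',S,(250,170),7),('side',D,(240,150),5)):
    print(n,((proj(m,[mouth(.7),mouth(.65),tip,mouth(.7)-.12*axis(.7)])-c0)*k).round(0).tolist())
```

```text
wr [[331.0, 411.0], [331.0, 394.0], [342.0, 426.0], [333.0, 285.0]]
sc [[268.0, 221.0], [274.0, 220.0], [249.0, 208.0], [449.0, 383.0]]
side [[220.0, 244.0], [218.0, 245.0], [220.0, 218.0], [171.0, 501.0]]
```

Emit:
{"name": "arm_command", "arguments": {
  "rows": [
    {"tx": -2.5,"ty": 0.6,"tz": 5,"rx": 0,"ry": 0,"rz": 0},
    {"tx": -2.5,"ty": 0.6,"tz": 15,"rx": 0,"ry": 0,"rz": 0},
    {"tx": -2.5,"ty": 0.6,"tz": 24,"rx": 0,"ry": 0,"rz": 0},
    {"tx": -2.5,"ty": 0.6,"tz": 24,"rx": 0,"ry": 0,"rz": 0}
  ]
}}

```text
clock: 16.15
position: [0.5697, -0.0844, 0.2632]
orientation: [-1.815, -1.816, -0.662]
ft_force: [-0.1, 0.2, 0.0]
finger_gap: 0.0225
```

Run:
```python
from h import *
s=state();th=.7
T=mouth(th)+[.0013,0,0]+axis(th)*(.156-.05);print(T,delta(T,tilt(th),s))
snap('wrist','q_w',(210,110,350,240),5);snap('scene','q_s',(250,170,340,250),7);snap('side','q_d',(240,150,330,280),5)
```

```text
t 16.15 p [569.7 -84.4 263.2] R [[-0.0, 1.0, -0.001], [0.765, 0.001, 0.644], [0.644, -0.0, -0.765]] F [-0.1  0.2  0. ] gap 22.5
[ 0.5693     -0.05994014  0.2369638 ] (array([ 1.8, -0.3, 35.8]), array([-0.0009,  0.0004,  0.0005]))
```

View pics/q_w.png

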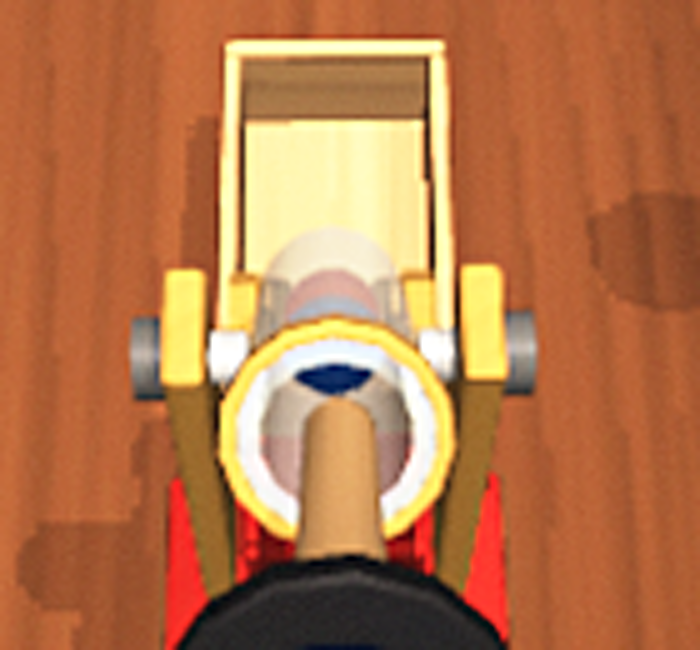

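View pics/q_s.png

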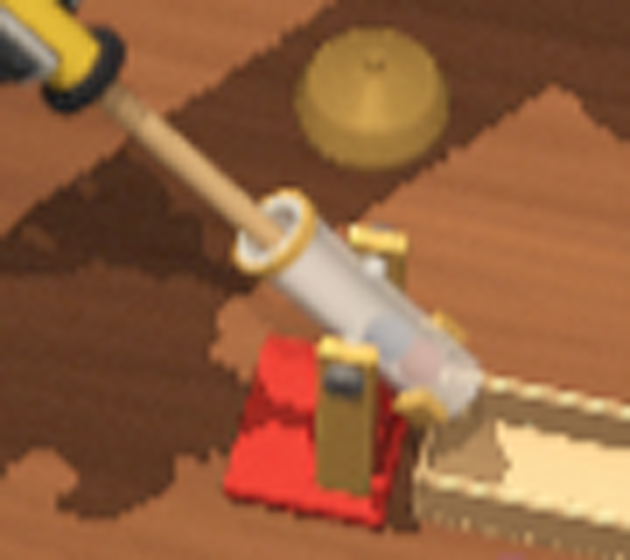

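View pics/q_d.png

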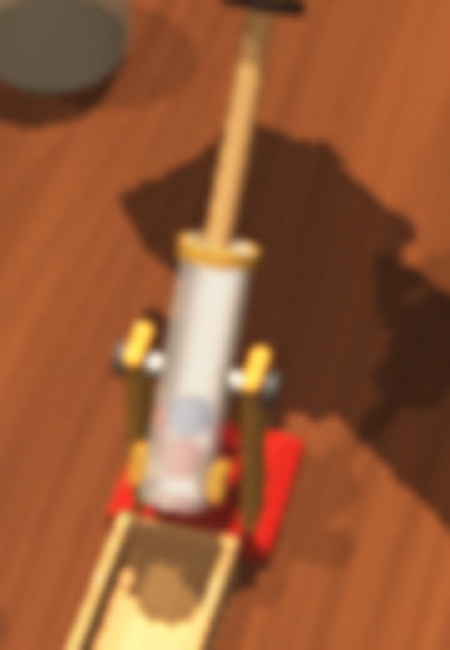

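Emit:
{"name": "arm_command", "arguments": {
  "rows": [
    {"tx": 0,"ty": 0,"tz": 10,"rx": 0,"ry": 0,"rz": 0},
    {"tx": 0,"ty": 0,"tz": 20,"rx": 0,"ry": 0,"rz": 0},
    {"tx": 0,"ty": 0,"tz": 30,"rx": 0,"ry": 0,"rz": 0},
    {"tx": 0,"ty": 0,"tz": 40,"rx": 0,"ry": 0,"rz": 0},
    {"tx": 0,"ty": 0,"tz": 40,"rx": 0,"ry": 0,"rz": 0}
  ]
}}

```text
clock: 16.8
position: [0.5695, -0.0583, 0.2326]
orientation: [-1.814, -1.817, -0.661]
ft_force: [-0.5, 0.6, -0.9]
finger_gap: 0.0226
```

Run:
```python
from h import *
s=state();th=.7
T=mouth(th)+[.0013,0,0]+axis(th)*(.156-.118);print(T,delta(T,tilt(th),s))
snap('wrist','r_w',(210,110,350,240),5);snap('scene','r_s',(250,170,340,250),7)
```

```text
t 16.8 p [569.5 -58.3 232.6] R [[-0.001, 1.0, -0.001], [0.765, 0.002, 0.644], [0.644, -0.001, -0.765]] F [-0.5  0.6 -0.9] gap 22.6
[ 0.5693     -0.01613333  0.18495453] (array([ 1.6, -0.2, 63.6]), array([-0.0015,  0.0004,  0.0008]))
```

View pics/r_s.png

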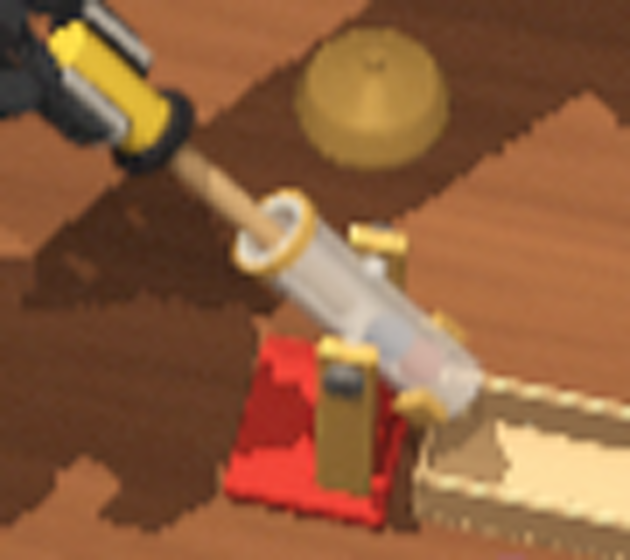

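View pics/r_w.png

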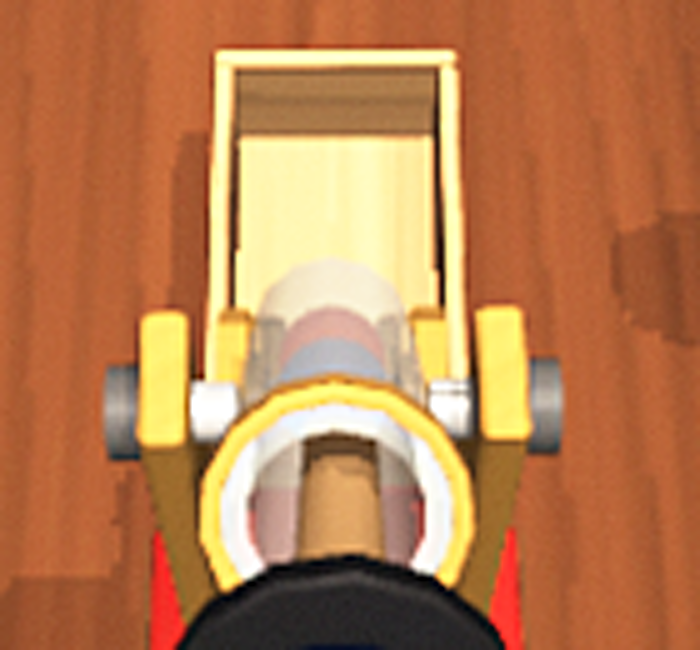

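Emit:
{"name": "arm_command", "arguments": {
  "rows": [
    {"tx": 0,"ty": 0,"tz": 8,"rx": 0,"ry": 0,"rz": 0},
    {"tx": 0,"ty": 0,"tz": 16,"rx": 0,"ry": 0,"rz": 0},
    {"tx": 0,"ty": 0,"tz": 22,"rx": 0,"ry": 0,"rz": 0},
    {"tx": 0,"ty": 0,"tz": 28,"rx": 0,"ry": 0,"rz": 0},
    {"tx": 0,"ty": 0,"tz": 32,"rx": 0,"ry": 0,"rz": 0}
  ]
}}

```text
clock: 17.4
position: [0.5699, -0.0381, 0.2086]
orientation: [-1.815, -1.817, -0.662]
ft_force: [-0.7, -0.1, -0.1]
finger_gap: 0.0229
```

Emit:
{"name": "arm_command", "arguments": {
  "rows": [
    {"tx": 0,"ty": 0,"tz": 6,"rx": 0,"ry": 0,"rz": 0},
    {"tx": 0,"ty": 0,"tz": 12,"rx": 0,"ry": 0,"rz": 0},
    {"tx": 0,"ty": 0,"tz": 18,"rx": 0,"ry": 0,"rz": 0}
  ]
}}

```text
clock: 17.7
position: [0.5698, -0.0261, 0.1943]
orientation: [-1.815, -1.817, -0.662]
ft_force: [-0.3, 1.2, -0.5]
finger_gap: 0.023
```

Run:
```python
from h import *
s=state();th=.7
T=mouth(th)+[.0013,0,0]+axis(th)*(.156-.118);print(T,delta(T,tilt(th),s))
snap('scene','s_s',(250,170,370,260),6)
```

```text
t 17.7 p [569.8 -26.1 194.3] R [[-0.001, 1.0, -0.001], [0.765, 0.001, 0.644], [0.644, 0.0, -0.765]] F [-0.3  1.2 -0.5] gap 23.0
[ 0.5693     -0.01613333  0.18495453] (array([ 1.6, -0.5, 13.6]), array([-0.0007,  0.0006,  0.0009]))
```

View pics/s_s.png

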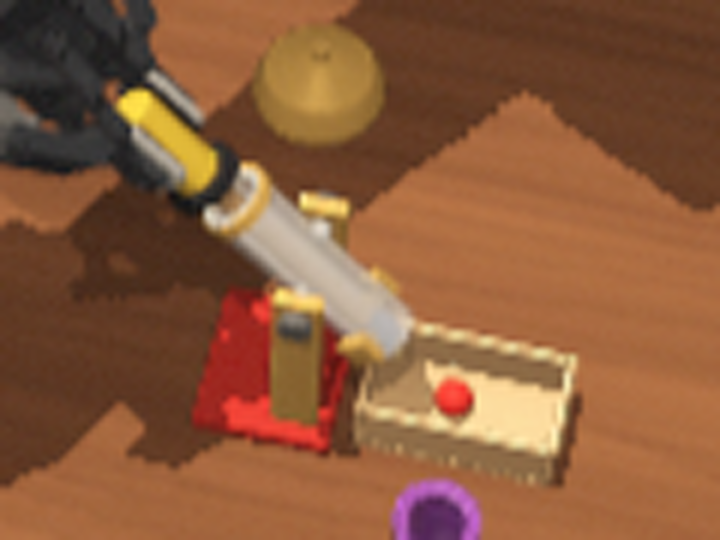

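Red is in the tray. Blue is still in the tube, so I'll push on about 13 mm.

Emit:
{"name": "arm_command", "arguments": {
  "rows": [
    {"tx": 0,"ty": 0,"tz": 5,"rx": 0,"ry": 0,"rz": 0},
    {"tx": 0,"ty": 0,"tz": 10,"rx": 0,"ry": 0,"rz": 0},
    {"tx": 0,"ty": 0,"tz": 13,"rx": 0,"ry": 0,"rz": 0},
    {"tx": 0,"ty": 0,"tz": 13,"rx": 0,"ry": 0,"rz": 0}
  ]
}}

```text
clock: 18.15
position: [0.5691, -0.0172, 0.184]
orientation: [-1.814, -1.816, -0.66]
ft_force: [-1.0, -2.4, 3.1]
finger_gap: 0.023
```

Run:
```python
from h import *
s=state();th=.7
T=mouth(th)+[.0013,0,0]+axis(th)*(.156-.118);print(T,delta(T,tilt(th),s))
snap('scene','t_s',(250,170,370,260),6)
```

```text
t 18.15 p [569.1 -17.2 184. ] R [[-0.0, 1.0, -0.002], [0.765, 0.002, 0.644], [0.644, -0.001, -0.765]] F [-1.  -2.4  3.1] gap 23.0
[ 0.5693     -0.01613333  0.18495453] (array([ 1.4,  0.2, -0. ]), array([-0.0022,  0.0007,  0.0004]))
```

View pics/t_s.png

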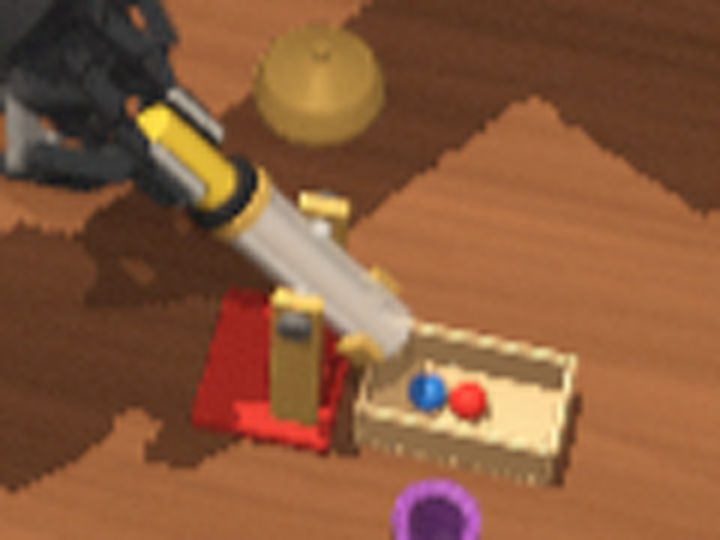

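Emit:
{"name": "arm_command", "arguments": {
  "rows": [
    {"tx": 0.5,"ty": 0,"tz": -20,"rx": 0,"ry": 0,"rz": 0},
    {"tx": 0.5,"ty": 0,"tz": -50,"rx": 0,"ry": 0,"rz": 0},
    {"tx": 0,"ty": 0,"tz": -85,"rx": 0,"ry": 0,"rz": 0},
    {"tx": 0,"ty": 0,"tz": -125,"rx": 0,"ry": 0,"rz": 0},
    {"tx": 0,"ty": 0,"tz": -165,"rx": 0,"ry": 0,"rz": 0}
  ]
}}

```text
clock: 18.7
position: [0.5693, -0.1239, 0.3112]
orientation: [-1.814, -1.816, -0.66]
ft_force: [1.3, -0.2, -1.6]
finger_gap: 0.0228
```

Run:
```python
from h import *
s=state()
snap('scene','u_s',(220,130,370,250),5)
print(delta([.56,-.13,.37],down(0),s))
```

```text
t 18.7 p [ 569.3 -123.9  311.2] R [[-0.001, 1.0, -0.002], [0.765, 0.002, 0.644], [0.644, -0.002, -0.765]] F [ 1.3 -0.2 -1.6] gap 22.8
(array([ 33.2,  -9.4, -48.9]), array([-0.0022, -0.7   ,  0.0014]))
```

View pics/u_s.png

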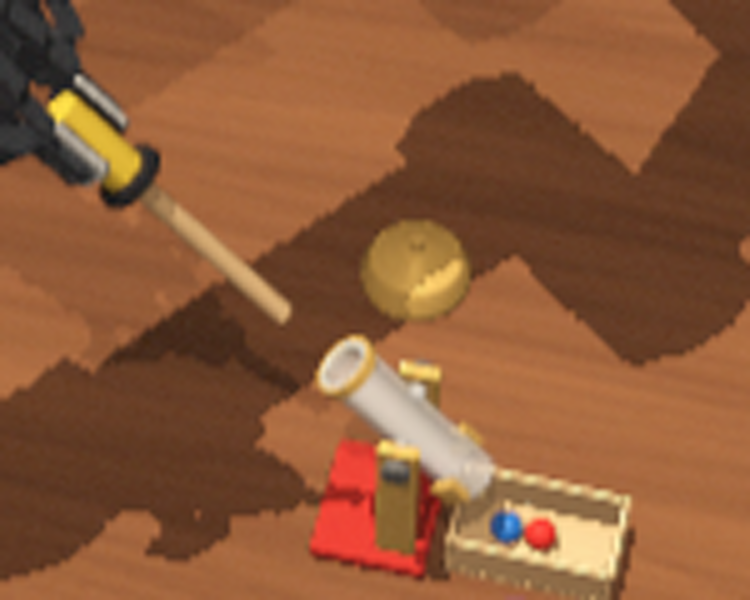

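Emit:
{"name": "arm_command", "arguments": {
  "rows": [
    {"tx": 10,"ty": -2,"tz": -25,"rx": 0,"ry": -0.14,"rz": 0},
    {"tx": 20,"ty": -4,"tz": -40,"rx": 0,"ry": -0.28,"rz": 0},
    {"tx": 33,"ty": -9,"tz": -49,"rx": 0,"ry": -0.42,"rz": 0},
    {"tx": 33,"ty": -9,"tz": -49,"rx": 0,"ry": -0.56,"rz": 0},
    {"tx": 33,"ty": -9,"tz": -49,"rx": -0.002,"ry": -0.7,"rz": 0.001}
  ]
}}

```text
clock: 19.25
position: [0.5618, -0.1342, 0.376]
orientation: [2.216, 2.207, -0.0]
ft_force: [-0.2, 1.0, -1.5]
finger_gap: 0.0223
```

Run:
```python
from h import *
s=state()
print(delta([.4795,.3123,.37],down(0),s))
```

```text
t 19.25 p [ 561.8 -134.2  376. ] R [[0.004, 1.0, 0.01], [1.0, -0.004, -0.01], [-0.01, 0.01, -1.0]] F [-0.2  1.  -1.5] gap 22.3
(array([446.2, -84.3,   0.6]), array([ 0.0098,  0.0101, -0.0043]))
```

Emit:
{"name": "arm_command", "arguments": {
  "rows": [
    {"tx": 48,"ty": -9,"tz": 0,"rx": 0.01,"ry": 0.01,"rz": -0.004},
    {"tx": 96,"ty": -18,"tz": 0,"rx": 0.01,"ry": 0.01,"rz": -0.004},
    {"tx": 144,"ty": -27,"tz": 0,"rx": 0.01,"ry": 0.01,"rz": -0.004},
    {"tx": 192,"ty": -36,"tz": 0,"rx": 0.01,"ry": 0.01,"rz": -0.004},
    {"tx": 240,"ty": -45,"tz": 0,"rx": 0.01,"ry": 0.01,"rz": -0.004}
  ]
}}

```text
clock: 19.75
position: [0.5169, 0.1083, 0.3728]
orientation: [-2.221, -2.22, -0.001]
ft_force: [0.5, 0.5, 0.0]
finger_gap: 0.0228
```

Emit:
{"name": "arm_command", "arguments": {
  "rows": [
    {"tx": 48,"ty": -9,"tz": 0,"rx": 0,"ry": 0,"rz": 0},
    {"tx": 96,"ty": -18,"tz": 0,"rx": 0,"ry": 0,"rz": 0},
    {"tx": 144,"ty": -27,"tz": 0,"rx": 0,"ry": 0,"rz": 0},
    {"tx": 184,"ty": -36,"tz": 0,"rx": 0,"ry": 0,"rz": 0},
    {"tx": 200,"ty": -40,"tz": 0,"rx": 0,"ry": 0,"rz": 0}
  ]
}}

```text
clock: 20.25
position: [0.4754, 0.3119, 0.3723]
orientation: [-2.215, -2.224, -0.001]
ft_force: [1.2, 0.4, -0.7]
finger_gap: 0.0229
```

Run:
```python
from h import *
s=state()
print(delta([.4795,.3123,.315],down(0),s))
```

```text
t 20.25 p [475.4 311.9 372.3] R [[-0.004, 1.0, -0.001], [1.0, 0.004, 0.002], [0.002, -0.001, -1.0]] F [ 1.2  0.4 -0.7] gap 22.9
(array([ 0.3,  4.2, 57.3]), array([-0.0014, -0.002 ,  0.0039]))
```

Emit:
{"name": "arm_command", "arguments": {
  "rows": [
    {"tx": 0.3,"ty": 4.2,"tz": 20,"rx": -0.001,"ry": -0.002,"rz": 0.004},
    {"tx": 0.3,"ty": 4.2,"tz": 50,"rx": -0.001,"ry": -0.002,"rz": 0.004},
    {"tx": 0.3,"ty": 4.2,"tz": 64,"rx": -0.001,"ry": -0.002,"rz": 0.004},
    {"tx": 0.3,"ty": 4.2,"tz": 64,"rx": -0.001,"ry": -0.002,"rz": 0.004}
  ]
}}

```text
clock: 20.65
position: [0.4781, 0.3114, 0.3056]
orientation: [-2.221, -2.219, 0.008]
ft_force: [-0.8, 0.5, -0.6]
finger_gap: 0.0227
```

Run:
```python
from h import *
s=state()
print(delta([.4795,.3123,.1642],down(0),s))
snap('side','v_d',(240,250,330,390),4);snap('wrist','v_w',(210,110,350,240),5);snap('scene','v_s',(360,160,440,240),7)
```

```text
t 20.65 p [478.1 311.4 305.6] R [[0.001, 1.0, -0.005], [1.0, -0.001, -0.002], [-0.002, -0.005, -1.0]] F [-0.8  0.5 -0.6] gap 22.7
(array([  1.2,   2.1, 141.4]), array([-0.0052,  0.0021, -0.0006]))
```

View pics/v_d.png

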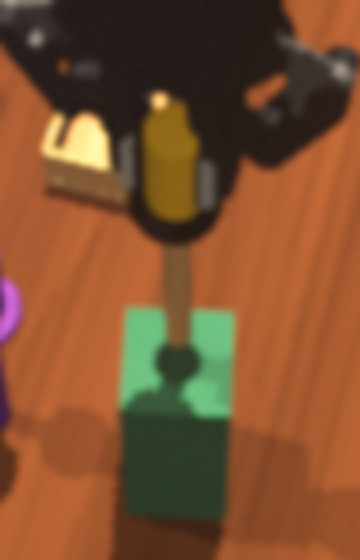

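View pics/v_w.png

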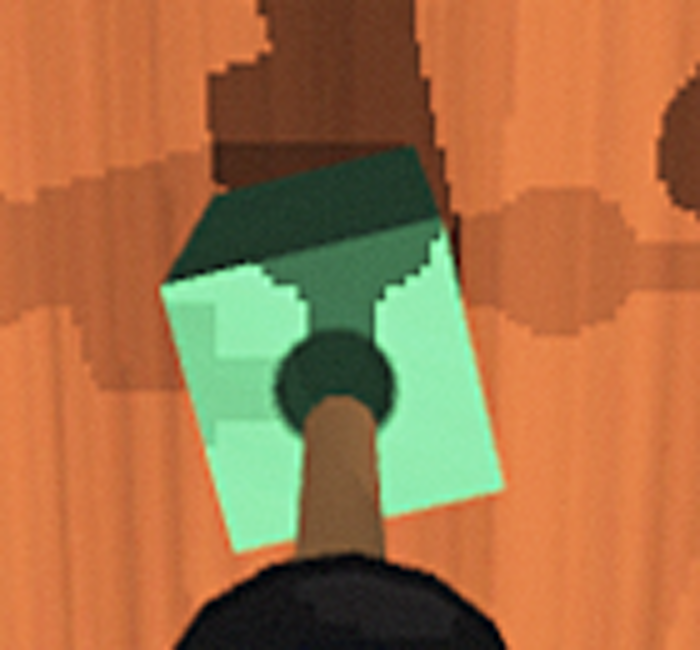

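View pics/v_s.png

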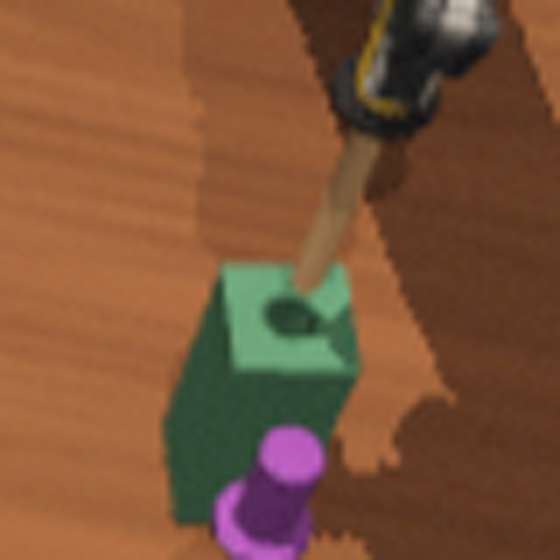

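Run:
```python
from h import *
s=r.state();R=Ro.from_rotvec(s['orientation']).as_matrix();m=r.camera_model('wrist')
print('hole',back(m,(277.2,186.8),.126),'tip',s['position']+R[:,2]*.156,((proj(m,s['position']+R[:,2]*.156)-[210,110])*5))
D=r.camera_model('side');print('hole side',back(D,(240+177/4,250+362/4),.126))
S=r.camera_model('scene');print('hole scene',back(S,(360+294/7,160+317/7),.126))
print(delta([.4785,.3115,.275],down(0),s))
```

```text
hole [0.47886625 0.31283238 0.126     ] tip [0.48007408 0.31227604 0.15324532] [[343.1374738  425.57906415]]
hole side [0.4765853  0.31241895 0.126     ]
hole scene [0.47961038 0.31427488 0.126     ]
(array([-0.7, -1.5, 34.2]), array([ 0.0006, -0.0007, -0.0008]))
```

Emit:
{"name": "arm_command", "arguments": {
  "rows": [
    {"tx": 0,"ty": -1,"tz": 15,"rx": 0,"ry": 0,"rz": 0},
    {"tx": 0,"ty": -1,"tz": 30,"rx": 0,"ry": 0,"rz": 0},
    {"tx": 0,"ty": -1,"tz": 45,"rx": 0,"ry": 0,"rz": 0},
    {"tx": 0,"ty": -1,"tz": 60,"rx": 0,"ry": 0,"rz": 0}
  ]
}}

```text
clock: 21.2
position: [0.48, 0.3124, 0.2503]
orientation: [2.222, 2.219, 0.006]
ft_force: [0.1, 0.2, -1.0]
finger_gap: 0.0225
```

Run:
```python
from h import *
s=state()
print(delta([.479,.312,.1655],down(0),s))
snap('side','w_d',(240,250,330,390),4)
```

```text
t 21.2 p [480.  312.4 250.3] R [[0.001, 1.0, 0.003], [1.0, -0.001, 0.002], [0.002, 0.003, -1.0]] F [ 0.1  0.2 -1. ] gap 22.5
(array([-0.6, -1.2, 84.8]), array([ 0.0032, -0.002 , -0.0012]))
```

View pics/w_d.png

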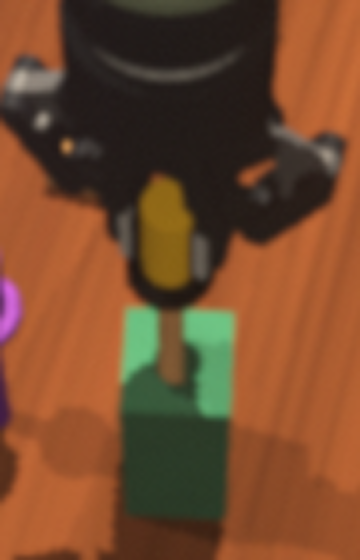

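Emit:
{"name": "arm_command", "arguments": {
  "rows": [
    {"tx": -0.8,"ty": -2,"tz": 15,"rx": 0.003,"ry": -0.002,"rz": 0},
    {"tx": -0.8,"ty": -2,"tz": 35,"rx": 0.003,"ry": -0.002,"rz": 0},
    {"tx": -0.8,"ty": -2,"tz": 55,"rx": 0.003,"ry": -0.002,"rz": 0},
    {"tx": -0.8,"ty": -2,"tz": 75,"rx": 0.003,"ry": -0.002,"rz": 0},
    {"tx": -0.8,"ty": -2,"tz": 80,"rx": 0.003,"ry": -0.002,"rz": 0}
  ]
}}

```text
clock: 21.75
position: [0.4765, 0.3107, 0.1669]
orientation: [-2.222, -2.218, 0.008]
ft_force: [-1.5, -0.6, 0.0]
finger_gap: 0.0229
```

Run:
```python
from h import *
s=state()
print(delta([.479,.312,.1642],down(0),s))
snap('side','x_d',(240,250,330,390),4)
```

```text
t 21.75 p [476.5 310.7 166.9] R [[0.002, 1.0, -0.005], [1.0, -0.002, -0.002], [-0.002, -0.005, -1.0]] F [-1.5 -0.6  0. ] gap 22.9
(array([1.3, 2.5, 2.7]), array([-0.0048,  0.0024, -0.0016]))
```

View pics/x_d.png

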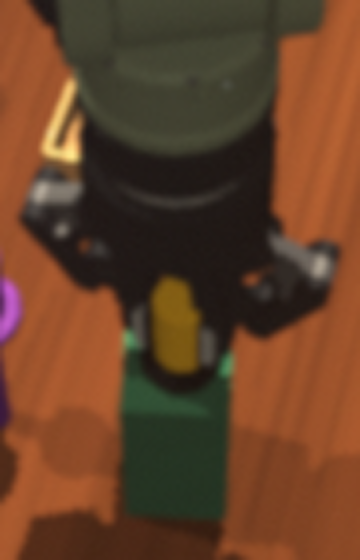

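Nearly seated. I'll lower the last 2.5 mm and release.

Emit:
{"name": "arm_command", "arguments": {
  "rows": [
    {"tx": 1,"ty": 1.5,"tz": 1.5,"rx": -0.005,"ry": 0.002,"rz": 0},
    {"tx": 1.2,"ty": 2,"tz": 2.7,"rx": -0.005,"ry": 0.002,"rz": 0},
    {"tx": 1.2,"ty": 2,"tz": 3,"rx": -0.005,"ry": 0.002,"rz": 0}
  ]
}}

```text
clock: 22.1
position: [0.4793, 0.3123, 0.1651]
orientation: [2.222, 2.219, 0.003]
ft_force: [0.3, 0.1, 0.2]
finger_gap: 0.0228
```

Emit:
{"name": "arm_command", "arguments": {
  "rows": [
    {"tx": 0,"ty": 0,"tz": 0,"rx": 0,"ry": 0,"rz": 0},
    {"tx": 0,"ty": 0,"tz": 0,"rx": 0,"ry": 0,"rz": 0},
    {"tx": 0,"ty": 0,"tz": 0,"rx": 0,"ry": 0,"rz": 0},
    {"tx": 0,"ty": 0,"tz": 0,"rx": 0,"ry": 0,"rz": 0}
  ],
  "gripper": 0.2
}}

```text
clock: 22.5
position: [0.4793, 0.3123, 0.1652]
orientation: [2.222, 2.219, 0.003]
ft_force: [0.3, -0.0, -0.2]
finger_gap: 0.051
```

Emit:
{"name": "arm_command", "arguments": {
  "rows": [
    {"tx": 0,"ty": 0,"tz": -15,"rx": 0,"ry": 0,"rz": 0},
    {"tx": 0,"ty": 0,"tz": -50,"rx": 0,"ry": 0,"rz": 0},
    {"tx": 0,"ty": 0,"tz": -95,"rx": 0,"ry": 0,"rz": 0},
    {"tx": 0,"ty": 0,"tz": -140,"rx": 0,"ry": 0,"rz": 0},
    {"tx": -30,"ty": -30,"tz": -160,"rx": 0,"ry": 0,"rz": 0}
  ]
}}

```text
clock: 23.0
position: [0.4532, 0.2847, 0.3294]
orientation: [2.219, 2.218, 0.017]
ft_force: [-0.2, -0.9, -0.1]
finger_gap: 0.0511
```

Run:
```python
from h import *
s=state()
snap('side','y_d');snap('scene','y_s',(230,140,440,297),3.6);snap('wrist','y_w')
```

```text
t 23.0 p [453.2 284.7 329.4] R [[0.0, 1.0, 0.011], [1.0, -0.0, 0.005], [0.005, 0.011, -1.0]] F [-0.2 -0.9 -0.1] gap 51.1
```

View pics/y_d.png

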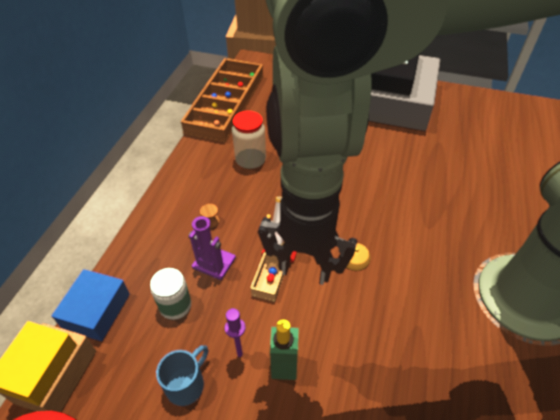

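View pics/y_s.png

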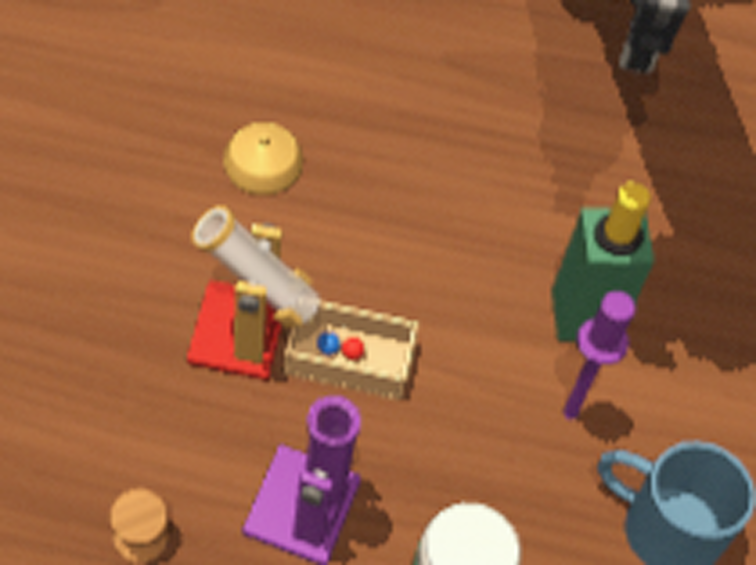

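View pics/y_w.png

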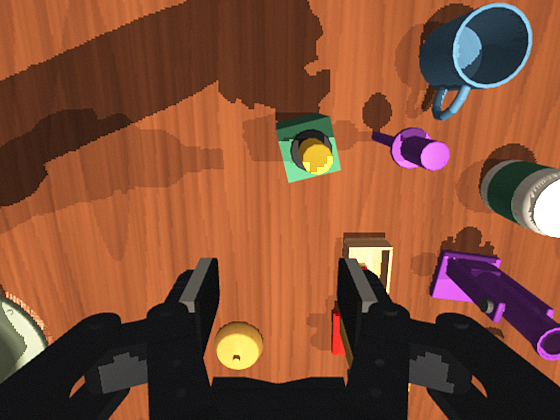

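Run:
```python
from h import *
S=r.camera_model('scene')
c=np.array([230,140])
P=np.array([back(S,c+np.array(p)/3.6,.035) for p in((318,300),(418,320),(408,388),(286,362))]);print('tray rim',P.round(3),P.mean(0).round(3))
print(r.job_done())
```

```text
tray rim [[0.543 0.094 0.035]
 [0.54  0.178 0.035]
 [0.604 0.182 0.035]
 [0.606 0.082 0.035]] [0.573 0.134 0.035]
the job is handed in; nothing more can be done
None
```

The job is handed in at about 23 s of the 72 s allowed, and as far as I can see every step worked. No verdict is reported.

I set the tray left of the red stand and let go of it. Then I tipped the tube until it held against about 21 N and pushed both marbles out with the yellow ramrod. The ramrod is back in the green holder, released, and the arm is clear.

**Last checks:**
- **Marbles:** the pictures show both in the tray.
- **Tube:** it stands tipped at about 0.70 rad in the final scene view. One earlier wrist view suggested about 0.65 rad; both are above the 0.62 limit.
- **Ramrod:** it stands upright in the holder with its flange on the top face.
- **Tray:** I released it at about (0.568, 0.125), almost exactly on the spot. My last rough corner reading from the scene camera gave (0.573, 0.134). That is within tolerance; one rim corner is hidden by the tube, and this camera had read 2–4 mm off before.
- **Other things:** the bell, spool, mug, tin, jar and both purple look-alikes show no movement; the arm hid the carton in the last pictures, and I never worked near it.

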